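Stopper the sample tubes, start the incubator and put the spatulas away

ROBOT

A 6-joint arm with a two-finger parallel gripper is mounted at the origin on the work surface. World frame = base frame: x ahead of the robot, y to its left, z up, the work surface at z = 0. Lengths are in m, angles in rad, forces in N, time in s.
With the tool pointing down it reaches from about 0.275 to 0.825 m from the base axis. Payload 4.9 kg.
Tool frame: the origin (TCP) lies at the very end of the fingers, on their centre line; the grasp point (between the pads) lies 19 mm behind it (robot.grasp_offset is the distance from the TCP to the grasp point, in m); z points along the fingers, y is the line along which they close (so a half turn about z gives the same grasp; the last joint's range is limited). The gripper opens to 85 mm and grips with 20 to 120 N. Pads are 22 mm wide; open, the fingers measure 114 mm over their backs; the gripper's body (76 mm by 85 mm) begins 54 mm behind the grasp point. The pads swing forward as they close: fully open they stand 13 mm farther back than shut.
Start: joints at [-1.406, 0.326, -0.193, 1.052, 0, 1.437], TCP at [0.162, -0.526, 0.231] pointing down, gripper open.
Joint ranges: [-2.65, 2.65], [-0.97, 1.79], [-1.3, 1.35], [-1.93, 2.1], [-1.47, 1.37], [-3.14, 3.14]. Speed limits (rad/s): [2.57, 2.57, 3.14, 3.14, 3.14, 3.14].

INTERFACE

Orientations are given as [roll, pitch, yaw] about the fixed x, y, z axes, in that order (R = Rz(yaw) Ry(pitch) Rx(roll)).
In Python, from bench import robot gives the robot as it stands.
- The arm moves only by the tool arm_command, never from a script. Its argument "deltas" is a list of rows, each a list of 7 numbers: the turn, a rotation vector about the tool's x, y, z in degrees, then the shift along the tool's x, y, z in cm, then the finger opening in cm, from 0 to 8.54. A call has 1 to 5 rows; each row shifts and turns the commanded pose from where the row before left it, along the tool's axes as they then stand; what a row does not reach is not made up. A row lasts 1/12 s, in which the tool goes at most 41.7 mm and 7.16 degrees, less where a joint would pass 70% of its speed; a pose out of reach is approached as far as the arm can. A call is refused whole if a number of a shift passes 4.17 or a number of a turn 7.16, either way. A call with a gripper value outside its range is refused whole. The fingers move at their own pace and stop on an object; the grip force is fixed at half the most. Time passes only in rows, so rows that do not move let the fingers close. It gives the time, the measured TCP pose, the force, the opening and the grip force at its end, in the units of the state.
- robot.sense(): the state, without advancing time (a new reading comes with each control period).
- robot.camera(name): name is "side" or "top"; returns a dict with "frame" (480x640x3 uint8, blue, green, red), "z_map" (480x640 float32, m along the optical axis (not along the pixel's ray), 0 where there is no reading), "intrinsics" (3x3 intrinsics, pixels), "R" (3x3) and "t" (3): a world point X has camera coordinates R X + t. Camera axes: x right, y down, z forward; pixel columns grow to the right and rows downward; lengths in m; the calibration is good to about 2 mm. A picture is of the moment at which its call begins.
- robot.sign_off(): hands the job in; it is judged then, once.
The state is a dict: "clock": time; "joints": joint angles; "qd": joint speeds; "tau": joint torques, N m; "ee_pos": TCP position; "ee_rot": TCP orientation; "wrist_force": force on the tool from outside, world axes, zero at the start; "moment": the same for the moment, N m; "opening": finger opening in m; "gripper_force": force on a finger pad.
Only numpy, scipy, OpenCV 4.12 (cv2) and the standard library are available. Lean on these libraries where they do the work, as an engineer would, in place of code of your own. Each camera call takes 0.05 s, during which the arm holds its last target. There are 200 camera calls.

TASK

Close every sample tube standing in the incubator with one of the taper stoppers from the rack, tapping each down until it locks with its head on the tube's rim, and leave any spare stopper in the rack. Once all the tubes are closed, press the incubator's start key. Lay the dosing spatulas from the bench flat in the tray, one to a compartment with the blade in the wide bay, and do not disturb the bottle, jar and beaker standing by.

Things in the scene. Friction and masses are not known exactly. Their poses are not given: they have to be found in the camera images.
- incubator: dry-block incubator, white housing 188 x 164 mm (x, y), fixed; its aluminium top, 55 mm high, has four wells at (+-37, +-37) mm. A control deck 36 mm high runs from x = -94 to -164 mm (the robot's side), with a display and the start key. Origin: centre of the block's underside (without the deck); z up
- tube1_mouth (a point): amber glass sample tube, 41 mm across, 250 g, standing loose in a 43.5 mm well of the incubator, 47 mm deep; three or all four of the tubes are there, a missing one is absent. This point: centre of the open mouth at rim height, 120 mm above the bench, 65 mm above the block; z up. The mouth is flared to 33 mm, then a 1:10 taper socket, 29 mm wide at its top, 38 mm deep
- tube2_mouth (a point): amber glass sample tube, 41 mm across, 250 g, standing loose in a 43.5 mm well of the incubator, 47 mm deep; three or all four of the tubes are there, a missing one is absent. This point: centre of the open mouth at rim height, 120 mm above the bench, 65 mm above the block; z up. The mouth is flared to 33 mm, then a 1:10 taper socket, 29 mm wide at its top, 38 mm deep
- tube3_mouth (a point): amber glass sample tube, 41 mm across, 250 g, standing loose in a 43.5 mm well of the incubator, 47 mm deep; three or all four of the tubes are there, a missing one is absent. This point: centre of the open mouth at rim height, 120 mm above the bench, 65 mm above the block; z up. The mouth is flared to 33 mm, then a 1:10 taper socket, 29 mm wide at its top, 38 mm deep
- tube4_mouth (a point): amber glass sample tube, 41 mm across, 250 g, standing loose in a 43.5 mm well of the incubator, 47 mm deep; three or all four of the tubes are there, a missing one is absent. This point: centre of the open mouth at rim height, 120 mm above the bench, 65 mm above the block; z up. The mouth is flared to 33 mm, then a 1:10 taper socket, 29 mm wide at its top, 38 mm deep
- stopper1: white PTFE taper stopper, 80 g: head 36 mm across, 24 mm high; taper shank 34 mm long (1:10, 30 to 26.7 mm). Fits any tube. Origin: centre of the head's underside; z up through the head. Stands head up in the rack, the head resting on its top. Set loosely in a tube, the head stays about 4 mm above the rim; a tap or push of 10 to 15 N drives it down to the rim, where it locks
- stopper2: white PTFE taper stopper, 80 g: head 36 mm across, 24 mm high; taper shank 34 mm long (1:10, 30 to 26.7 mm). Fits any tube. Origin: centre of the head's underside; z up through the head. Stands head up in the rack, the head resting on its top. Set loosely in a tube, the head stays about 4 mm above the rim; a tap or push of 10 to 15 N drives it down to the rim, where it locks
- stopper3: white PTFE taper stopper, 80 g: head 36 mm across, 24 mm high; taper shank 34 mm long (1:10, 30 to 26.7 mm). Fits any tube. Origin: centre of the head's underside; z up through the head. Stands head up in the rack, the head resting on its top. Set loosely in a tube, the head stays about 4 mm above the rim; a tap or push of 10 to 15 N drives it down to the rim, where it locks
- stopper4: white PTFE taper stopper, 80 g: head 36 mm across, 24 mm high; taper shank 34 mm long (1:10, 30 to 26.7 mm). Fits any tube. Origin: centre of the head's underside; z up through the head. Stands head up in the rack, the head resting on its top. Set loosely in a tube, the head stays about 4 mm above the rim; a tap or push of 10 to 15 N drives it down to the rim, where it locks
- rack: grey stopper rack, a block 124 x 124 x 36 mm, fixed, with four 31.5 mm holes through it at (+-31, +-31) mm. Origin: centre of its underside
- spatula1: dosing spatula lying on the bench, 45 g, 170 mm long: black handle 95 x 14 x 12 mm (from x = -75 to 20 mm), steel blade 75 x 25 x 2.5 mm (from x = 20 to 95 mm, 2 to 4.5 mm above the underside). Two or three are there, the others absent. Origin: underside of the handle, at the point of balance, where it is best gripped; x towards the blade, z up
- spatula2: dosing spatula lying on the bench, 45 g, 170 mm long: black handle 95 x 14 x 12 mm (from x = -75 to 20 mm), steel blade 75 x 25 x 2.5 mm (from x = 20 to 95 mm, 2 to 4.5 mm above the underside). Two or three are there, the others absent. Origin: underside of the handle, at the point of balance, where it is best gripped; x towards the blade, z up
- spatula3: dosing spatula lying on the bench, 45 g, 170 mm long: black handle 95 x 14 x 12 mm (from x = -75 to 20 mm), steel blade 75 x 25 x 2.5 mm (from x = 20 to 95 mm, 2 to 4.5 mm above the underside). Two or three are there, the others absent. Origin: underside of the handle, at the point of balance, where it is best gripped; x towards the blade, z up
- spatula1_tip (a point): end of the spatula's blade, 95 mm along x from its origin, at the height of the handle's underside
- spatula2_tip (a point): end of the spatula's blade, 95 mm along x from its origin, at the height of the handle's underside
- spatula3_tip (a point): end of the spatula's blade, 95 mm along x from its origin, at the height of the handle's underside
- tray: white spatula tray, 204 x 186 mm, rim 14 mm high, floor 3 mm thick, fixed. Three compartments along x at y = -50, 0, 50 mm: handle channel 22 mm wide (x = -98 to -55 mm), open finger gap right across the tray (-55 to 35), blade bay 34 mm wide (35 to 98); ribs 9 mm high. A spatula laid in has its origin near x = -10, blade end near x = 85 mm. Origin: centre of underside; x towards the blade bays
- start (a joint): start key of the incubator: 0 up, 0.005 m fully down; a spring of 1.2 to 4 N brings it back up. It counts as pressed from 0.003 m
- start_top (a point): centre of the top of the start key, a white round key 24 mm across on the control deck that is pressed straight down
- sample_bottle: bystander: white sample bottle, 56 mm across, 130 mm high, standing loose; origin: centre of its underside
- reagent_jar: bystander: white jar with a yellow cap, 60 mm across, 70 mm high, standing loose; origin: centre of its underside
- beaker: bystander: clear plastic beaker, 70 mm across, 85 mm high, standing loose; origin: centre of its underside
Not all that is in view belongs to the job. What is shaped like the spatula3 but blue, orange or yellow is not meant.

How it is judged:
By the outcome, as a careful person would: the job done as asked, in the order asked, and still so for the second after the job is handed in, with the robot touching nothing.
Of tube1, tube2, tube3, tube4 only 3 to 4 are there at a start; the rules pass over those that are not, and their reading is None.
Of spatula1, spatula2, spatula3 only 2 to 3 are there at a start; the rules pass over those that are not, and their reading is None.
At some moment in a run one of spatula1, spatula2, spatula3 may be knocked a few centimetres aside while the robot is not near it.
It also fails if it takes over 210 s, if anything falls off the work surface, if the arm or the gripper's body presses on something with over 40 N, if the wrist force passes 120 N, or if a joint passes its speed limit or range.

## Working session

There is one attempt and no reset: what is moved stays moved. The work goes in short steps, Python scripts to look and compute and a tool call to move; the robot and the scene stay as the last step left them, time stands still between calls to the robot, and variables do not carry over. Pictures are saved under pics/ and viewed, at most 14 in all, crops included, and the job is handed in when it is done.

Besides the shell and the picture viewer there is one more tool, called as name([rows], argument=value, ...), one row to a line, values as JSON. arm_command: Moves the arm, as the interface text tells. Its arguments: {"type":"object","properties":{"deltas":{"type":"array","items":{"type":"array","items":{"type":"number"}}}},"required":["deltas"]}

```bash
mkdir -p pics; ls; cat > h.py <<'E'
import numpy as np, cv2, json
from bench import robot
def shot(name, path=None):
    c=robot.camera(name)
    if path: cv2.imwrite(path,c["frame"])
    K,R,t=c["intrinsics"],c["R"],c["t"]; z=c["z_map"]
    v,u=np.mgrid[0:480,0:640]
    P=np.stack([(u-K[0,2])/K[0,0]*z,(v-K[1,2])/K[1,1]*z,z],-1)
    W=(P-t)@R
    W[z==0]=np.nan
    c["W"]=W
    return c
E
python3 - <<'E'
from h import *
for n in("top","side"):
    c=shot(n,f"pics/{n}0.png"); np.savez(f"{n}0.npz",frame=c["frame"],W=c["W"],K=c["intrinsics"],R=c["R"],t=c["t"])
    print(n,(-c["R"].T@c["t"]).round(3),c["R"].round(2).tolist(),c["intrinsics"][0,0])
s=robot.sense();print(s)
E
```

```text
pics
top [ 0.309 -0.126  1.243] [[0.02, -1.0, -0.01], [-0.99, -0.02, -0.16], [0.16, 0.01, -0.99]] 546.4669163961529
side [0.243 0.608 0.954] [[-0.94, -0.35, 0.02], [-0.27, 0.69, -0.67], [0.22, -0.63, -0.74]] 466.9185821241252
{'clock': 0.1, 'joints': array([-1.40620999e+00,  3.26847636e-01, -1.93448253e-01,  1.05202760e+00,
        3.74543793e-06,  1.43663019e+00]), 'qd': array([ 7.19667592e-04,  3.20824208e-04,  2.93541401e-03, -7.35830301e-05,
       -4.43395042e-04, -8.84803591e-05]), 'tau': array([ 1.19931981e-03, -4.44238222e+01,  2.63039303e+01,  7.87599332e-03,
       -5.92841070e-05, -1.84066130e-05]), 'ee_pos': array([ 0.16182587, -0.52511969,  0.23060573]), 'ee_rot': array([-3.14007972e+00, -2.07991131e-04,  2.98752318e-01]), 'wrist_force': array([0.11207   , 0.31363708, 0.49863952]), 'moment': array([ 0.03842924,  0.00522172, -0.0047778 ]), 'gripper_force': 0.0, 'opening': 0.08542513827999935}
```

View pics/top0.png

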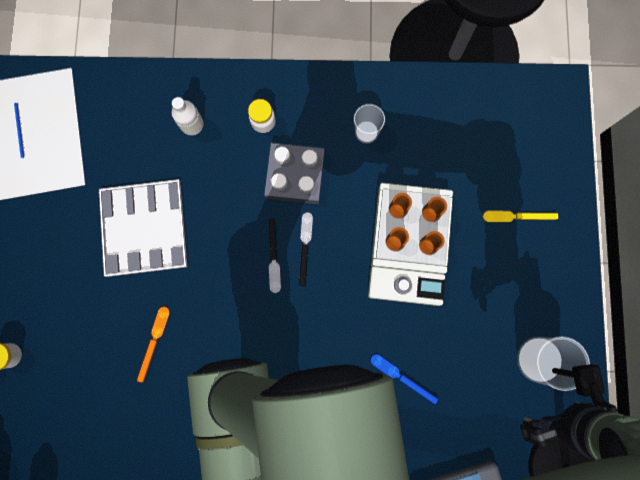

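View pics/side0.png

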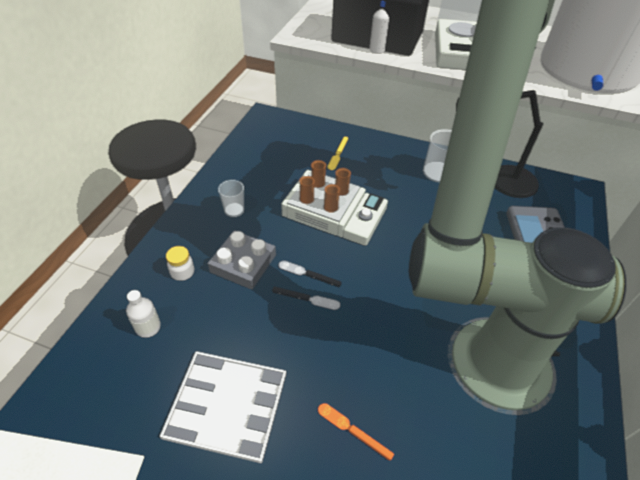

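```bash
cat >> h.py <<'E'
def rect(c,x0,x1,y0,y1,z,s=1000,img=None):
    """orthorectify onto plane z; image row down=-x, col right=-y ; s px/m. pixel (r,q): x=x1-r/s,y=y1-q/s"""
    n,m=int((x1-x0)*s),int((y1-y0)*s)
    r,q=np.mgrid[0:n,0:m]
    X=np.stack([x1-r/s,y1-q/s,np.full(r.shape,z)],-1)@c["R"].T+c["t"]
    p=X@np.asarray(c["intrinsics"] if "intrinsics" in c else c["K"]).T
    uv=(p[...,:2]/p[...,2:]).astype(np.float32)
    return cv2.remap(c["frame"] if img is None else img,uv[...,0],uv[...,1],cv2.INTER_CUBIC)
def comps(W,lo,hi,box,extra=None,amin=15):
    with np.errstate(invalid='ignore'):
        m=(W[...,2]>lo)&(W[...,2]<hi)&(W[...,0]>box[0])&(W[...,0]<box[1])&(W[...,1]>box[2])&(W[...,1]<box[3])
    if extra is not None: m&=extra
    n,l,st,ce=cv2.connectedComponentsWithStats(m.astype(np.uint8))
    out=[]
    for i in range(1,n):
        if st[i,4]>=amin: out.append((W[l==i],ce[i]))
    return out
E
python3 - <<'E'
from h import *
for n in("top","side"):
    d=dict(np.load(n+"0.npz")); W=d["W"]; f=d["frame"].astype(int)
    print("==",n)
    br=f.min(-1)
    def show(t,cs):
        for P,ce in cs: 
            r=cv2.minAreaRect((P[:,:2]*1000).astype(np.float32))
            print(t,len(P),"mean",P.mean(0).round(4),"minmax",((P.min(0)+P.max(0))/2).round(4),"size",np.ptp(P,0).round(3),"rect",[np.round(x,1).tolist() for x in r],"px",ce.round(0))
    B=(0.2,0.75,-0.5,0.45)
    show("heads",comps(W,.053,.067,(0.3,.7,-.15,.15),br>120))
    show("rims",comps(W,.110,.13,(0.3,.7,-.5,-.1)))
    show("inc top",comps(W,.045,.062,(0.2,.7,-.5,-.15),None,300))
    show("deck",comps(W,.03,.043,(0.2,.7,-.5,-.15),None,100))
    show("rack",comps(W,.03,.043,(0.3,.7,-.12,.15),None,100))
    show("handles",comps(W,.008,.018,(0.2,.6,-.16,.12),f.max(-1)<70,30))
    show("blades",comps(W,-.003,.012,(0.2,.6,-.16,.12),br>90,30))
    show("traytop",comps(W,.005,.02,(0.2,.7,.12,.5),None,100))
    show("tray all",comps(W,-.01,.03,(0.2,.7,.12,.5),br>60,100))
    show("tall",comps(W,.025,.2,(0.45,.9,-.3,.4),None,100))
d=dict(np.load("top0.npz"))
a=rect(d,.25,.55,.16,.46,.010,1200)
b=rect(d,.26,.56,-.12,.08,.006,1200)
cv2.imwrite("pics/r1.png",np.hstack([a,b]))
E
```

```text
== top
heads 155 mean [ 0.687  -0.0188  0.0592] minmax [ 0.6854 -0.0191  0.0591] size [0.029 0.035 0.012] rect [[685.2, -19.2], [28.6, 34.5], 2.8] px [281. 155.]
heads 174 mean [ 0.6835 -0.0813  0.0589] minmax [ 0.6826 -0.0802  0.0594] size [0.033 0.034 0.012] rect [[682.4, -80.2], [32.8, 33.8], 2.1] px [309. 157.]
heads 184 mean [ 0.6278 -0.0138  0.0588] minmax [ 0.6297 -0.0143  0.0593] size [0.034 0.034 0.011] rect [[629.7, -14.2], [34.4, 33.4], 88.8] px [278. 181.]
heads 183 mean [ 0.6225 -0.0754  0.0588] minmax [ 0.6229 -0.0748  0.0587] size [0.035 0.034 0.011] rect [[622.3, -75.3], [34.0, 33.5], 68.9] px [306. 183.]
rims 180 mean [ 0.5697 -0.2815  0.1181] minmax [ 0.5694 -0.2809  0.1183] size [0.04  0.04  0.016] rect [[569.4, -281.0], [40.2, 39.6], 80.4] px [402. 202.]
rims 181 mean [ 0.5629 -0.3549  0.1178] minmax [ 0.5625 -0.3546  0.1183] size [0.04  0.04  0.016] rect [[562.6, -354.6], [40.2, 39.8], 1.7] px [437. 206.]
rims 178 mean [ 0.4963 -0.2748  0.1179] minmax [ 0.4959 -0.274   0.1171] size [0.041 0.04  0.014] rect [[496.2, -274.9], [39.7, 40.8], 45.1] px [399. 237.]
rims
[... 5889 characters left out ...]
0736] size [0.178 0.079 0.097] rect [[538.9, -260.4], [79.1, 177.7], 90.0] px [317. 203.]
tall 649 mean [ 0.7635 -0.2095  0.0601] minmax [ 0.7641 -0.2108  0.0561] size [0.07  0.071 0.061] rect [[763.6, -211.7], [71.2, 68.8], 79.9] px [232. 195.]
tall 2000 mean [ 0.6485 -0.0349  0.0418] minmax [ 0.6543 -0.0444  0.0446] size [0.135 0.135 0.039] rect [[653.7, -43.4], [127.4, 126.3], 84.8] px [242. 256.]
tall 584 mean [0.7794 0.0436 0.0562] minmax [0.7843 0.0378 0.0489] size [0.059 0.057 0.048] rect [[783.6, 37.6], [56.2, 58.0], 10.4] px [179. 260.]
tall 923 mean [0.7642 0.2143 0.0805] minmax [0.7731 0.207  0.0788] size [0.055 0.055 0.107] rect [[768.5, 210.8], [56.2, 44.3], 51.3] px [141. 312.]
```

View pics/r1.png

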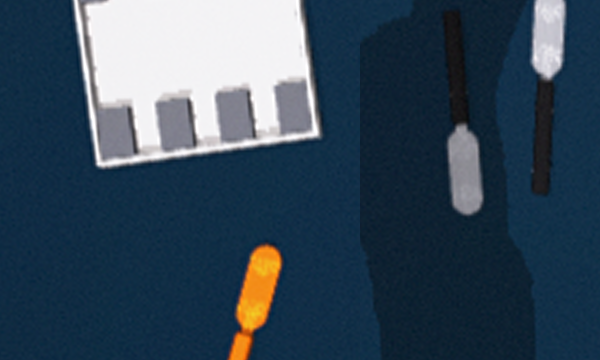

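arm_command([
  [0,0,-5.72,0,0,0,8.5],
  [0,0,-5.72,0,0,0,8.5],
  [0,0,-5.72,0,0,0,8.5],
  [0,0,-5.72,0,0,0,8.5],
  [0,0,0,4.05,-0.283,0,8.5],
])

```text
clock: 0.52
ee_pos: [0.1881, -0.5013, 0.2308]
ee_rot: [3.141, 0.003, 0.695]
wrist_force: [1.0, -0.6, 0.4]
opening: 0.085
gripper_force: 0.0
```

arm_command([
  [0,0,0,4.05,-0.283,0,8.5],
  [0,0,0,4.05,-0.283,0,8.5],
  [0,0,0,4.05,-0.283,0,8.5],
  [0,0,0,4.05,-0.283,0,8.5],
  [0,0,0,4.05,-0.283,0,8.5],
])

```text
clock: 0.93
ee_pos: [0.338, -0.3547, 0.2311]
ee_rot: [-3.141, -0.0, 0.698]
wrist_force: [1.3, -0.7, 0.4]
opening: 0.0852
gripper_force: 0.0
```

arm_command([
  [0,0,0,4.05,-0.283,0,8.5],
  [0,0,0,4.05,-0.283,0,8.5],
  [0,0,0,4.05,-0.283,0,8.5],
  [0,0,0,4.05,-0.283,0,8.5],
  [0,0,0,4.05,-0.283,0,8.5],
])

```text
clock: 1.35
ee_pos: [0.4841, -0.2136, 0.2311]
ee_rot: [-3.141, 0.0, 0.698]
wrist_force: [0.4, -0.5, -0.6]
opening: 0.0851
gripper_force: 0.0
```

arm_command([
  [0,0,0,4.05,-0.283,0,8.5],
  [0,0,0,4.05,-0.283,0,8.5],
  [0,0,0,4.05,-0.283,0,8.5],
  [0,0,0,4.05,-0.283,0,8.5],
  [0,0,0,4.05,-0.283,0,8.5],
])

```text
clock: 1.77
ee_pos: [0.6301, -0.0726, 0.2308]
ee_rot: [-3.141, 0.001, 0.698]
wrist_force: [2.0, -1.7, -1.4]
opening: 0.0848
gripper_force: 0.0
```

arm_command([
  [0,0,0,4.05,-0.283,0,8.5],
  [0,0,0,4.05,-0.283,0,8.5],
  [0,0,0,0,0,0,8.5],
  [0,0,0,0,0,0,8.5],
  [0,0,0,0,0,0,8.5],
])

```text
clock: 2.18
ee_pos: [0.687, -0.0179, 0.2303]
ee_rot: [-3.14, 0.002, 0.699]
wrist_force: [-0.5, -1.2, -0.1]
opening: 0.0851
gripper_force: 0.0
```

arm_command([
  [0,0,0,0.06,0,3.5,8.5],
  [0,0,0,0,0,4,8.5],
  [0,0,0,0,0,4,8.5],
  [0,0,0,0,0,3.6,8.5],
  [0,0,0,0,0,2.5,8.5],
])

```text
clock: 2.6
ee_pos: [0.6849, -0.0191, 0.0521]
ee_rot: [-3.139, 0.003, 0.696]
wrist_force: [0.4, 1.1, -0.3]
opening: 0.0853
gripper_force: 0.0
```

arm_command([
  [0,0,0,0,0,1.5,8.5],
  [0,0,0,0,0,0,8.5],
  [0,0,0,0,0,0,8.5],
  [0,0,0,0,0,0,3],
  [0,0,0,0,0,0,3],
])

```text
clock: 3.02
ee_pos: [0.6895, -0.0184, 0.0427]
ee_rot: [3.139, -0.002, 0.697]
wrist_force: [-0.7, 0.2, -0.0]
opening: 0.0635
gripper_force: 0.0
```

arm_command([
  [0,0,0,0,0,0,3],
  [0,0,0,0,0,0,3],
  [0,0,0,0,0,0,3],
  [0,0,0,0,0,0,3],
  [0,0,0,0,0,0,3],
])

```text
clock: 3.43
ee_pos: [0.6892, -0.0178, 0.0421]
ee_rot: [3.139, -0.002, 0.698]
wrist_force: [-0.9, -0.3, 6.2]
opening: 0.0336
gripper_force: 59.4
```

arm_command([
  [0,0,0,0,0,-1.5,3],
  [0,0,0,0,0,-3.5,3],
  [0,0,0,0,0,-4,3],
  [0,0,0,0,0,-4,3],
  [0,0,0,0,0,-4,3],
])

```text
clock: 3.85
ee_pos: [0.6876, -0.0174, 0.212]
ee_rot: [-3.141, 0.0, 0.698]
wrist_force: [1.5, -0.0, -1.3]
opening: 0.034
gripper_force: 60.6
```

arm_command([
  [0,0,0,0,0,-2,3],
  [0,0,0,0,0,0,3],
  [0,0,0,0,0,0,3],
  [0,0,0,0,0,0,3],
])

```text
clock: 4.18
ee_pos: [0.6874, -0.0175, 0.2291]
ee_rot: [-3.14, 0.001, 0.698]
wrist_force: [-0.9, 0.3, -1.5]
opening: 0.0336
gripper_force: 60.7
```

```bash
cat >> h.py <<'E'
def local(W,p,yaw):
    d=W-np.asarray(p); c,s=np.cos(yaw),np.sin(yaw)
    return np.stack([c*d[...,0]+s*d[...,1], s*d[...,0]-c*d[...,1], d[...,2]],-1)  # tool x, tool y, up
E
python3 - <<'E'
from h import *
s=robot.sense(); p=s["ee_pos"]; yaw=s["ee_rot"][2]; print(p,s["ee_rot"],s["wrist_force"],s["opening"])
ims=[]
for n in("top","side"):
    c=shot(n); L=local(c["W"],p,yaw); f=c["frame"].astype(int)
    m=(np.abs(L[...,:2])<.04).all(-1)&(L[...,2]>-.045)&(L[...,2]<-.008)&(f.min(-1)>70)
    Q=L[m]; print(n,len(Q))
    for lo in np.arange(-.045,-.005,.006):
        q=Q[(Q[:,2]>lo)&(Q[:,2]<lo+.006)]
        if len(q)>8: print(round(lo,3),len(q),"x",np.percentile(q[:,0],[2,98]).round(4),"y",np.percentile(q[:,1],[2,98]).round(4))
    X=c["R"]@p+c["t"]; u=c["intrinsics"]@X; u=(u[:2]/u[2]).astype(int); print(u)
    ims.append(cv2.resize(c["frame"][u[1]-50:u[1]+50,u[0]-50:u[0]+50],(400,400),interpolation=2))
cv2.imwrite("pics/grip1.png",np.hstack(ims))
E
```

```text
[ 0.68735376 -0.01745463  0.22907978] [-3.14023540e+00  1.22987495e-03  6.98296043e-01] [-0.91805435  0.32012713 -1.48608416] 0.03355145789740808
top 40
-0.033 11 x [-0.0139 -0.004 ] y [-0.0124  0.0092]
-0.027 9 x [-0.0143 -0.0048] y [-0.012   0.0094]
-0.021 11 x [-0.0144 -0.0077] y [-0.0118  0.0051]
[273 127]
side 117
-0.045 12 x [-0.011   0.0112] y [-0.015  -0.0081]
-0.039 21 x [-0.0104  0.0128] y [-0.0174 -0.0044]
-0.033 22 x [-0.0126  0.0118] y [-0.0172 -0.0085]
-0.027 19 x [-0.0121  0.013 ] y [-0.0182 -0.0061]
-0.021 27 x [-0.0144  0.0137] y [-0.0176 -0.0041]
-0.015 15 x [-0.0097  0.0121] y [-0.0187 -0.0112]
[214 202]
```

View pics/grip1.png

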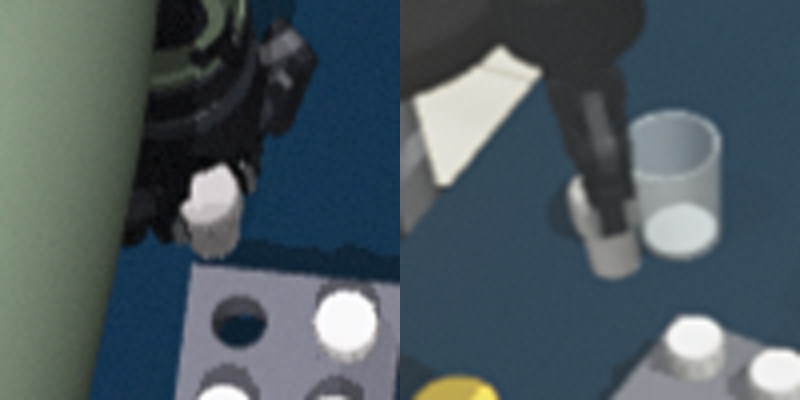

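arm_command([
  [0,0,0,-3.71,1.773,0,3],
  [0,0,0,-3.71,1.773,0,3],
  [0,0,0,-3.71,1.773,0,3],
  [0,0,0,-3.71,1.773,0,3],
  [0,0,0,-3.71,1.773,0,3],
])

```text
clock: 4.7
ee_pos: [0.6011, -0.2057, 0.2284]
ee_rot: [-3.139, 0.001, 0.699]
wrist_force: [0.5, -0.3, -0.7]
opening: 0.0339
gripper_force: 60.7
```

arm_command([
  [0,0,0,-3.71,1.773,0,3],
  [0,0,0,-3.71,1.773,0,3],
  [0,0,0,0,0,0,3],
  [0,0,0,0,0,3,3],
  [0,0,0,0,0,3.3,3],
])

```text
clock: 5.12
ee_pos: [0.5695, -0.2815, 0.1676]
ee_rot: [3.138, -0.001, 0.696]
wrist_force: [0.1, 0.3, -1.6]
opening: 0.0339
gripper_force: 60.7
```

arm_command([
  [0,0,0,0,0,0,3],
  [0,0,0,0,0,0,3],
  [0,0,0,0,0,0,3],
  [0,0,0,0,0,0,3],
])

```text
clock: 5.45
ee_pos: [0.57, -0.2799, 0.169]
ee_rot: [3.139, -0.001, 0.699]
wrist_force: [0.6, -0.1, 0.2]
opening: 0.0337
gripper_force: 60.8
```

```bash
python3 - <<'E'
from h import *
s=robot.sense(); p=s["ee_pos"]; yaw=s["ee_rot"][2]; print(p,s["ee_rot"],s["wrist_force"],s["opening"])
ims=[]
for n in("top","side"):
    c=shot(n); W=c["W"];L=local(W,p,yaw); f=c["frame"].astype(int)
    m=(np.abs(L[...,:2])<.04).all(-1)&(L[...,2]>-.045)&(L[...,2]<-.008)&(f.min(-1)>70)
    Q=L[m]; print(n,len(Q))
    if len(Q): print("x",np.percentile(Q[:,0],[2,98]).round(4),"y",np.percentile(Q[:,1],[2,98]).round(4))
    for P,ce in comps(W,.108,.128,(0.3,.7,-.5,-.1)): print(len(P),((P.min(0)+P.max(0))/2).round(4),np.ptp(P,0).round(3),ce.round())
    X=c["R"]@(p-[0,0,.04])+c["t"]; u=c["intrinsics"]@X; u=(u[:2]/u[2]).astype(int)
    ims.append(cv2.resize(c["frame"][u[1]-40:u[1]+40,u[0]-40:u[0]+40],(400,400),interpolation=2))
cv2.imwrite("pics/ins1.png",np.hstack(ims))
E
```

```text
[ 0.57004705 -0.27986137  0.16900966] [ 3.13932102e+00 -7.19729835e-04  6.98751731e-01] [ 0.63970209 -0.10880326  0.16952606] 0.03365402763086776
top 0
40 [ 0.5561 -0.3676  0.1163] [0.026 0.014 0.014] [444. 210.]
175 [ 0.4894 -0.3484  0.1155] [0.04  0.041 0.015] [435. 241.]
side 89
x [-0.0106  0.0144] y [-0.0192 -0.0033]
80 [ 0.5562 -0.3507  0.1146] [0.034 0.043 0.013] [320. 167.]
123 [ 0.4863 -0.3446  0.1158] [0.041 0.043 0.015] [343. 174.]
89 [ 0.5668 -0.2769  0.1182] [0.04  0.042 0.019] [307. 184.]
134 [ 0.4935 -0.2709  0.1145] [0.04  0.044 0.013] [332. 190.]
```

View pics/ins1.png

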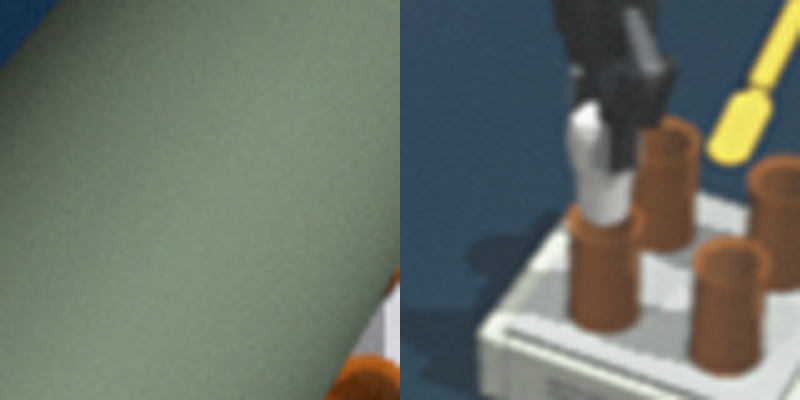

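arm_command([
  [0,0,0,-0.1,-0.14,0,3],
  [0,0,0,0,0,1,3],
  [0,0,0,0,0,0.9,3],
  [0,0,0,0,0,0,3],
  [0,0,0,0,0,0,3],
])

```text
clock: 5.97
ee_pos: [0.5667, -0.2789, 0.1472]
ee_rot: [-3.14, 0.0, 0.698]
wrist_force: [0.1, -1.5, -1.2]
opening: 0.0339
gripper_force: 60.8
```

arm_command([
  [0,0,0,0,0,0.6,3],
  [0,0,0,0,0,0.5,3],
  [0,0,0,0,0,0,3],
  [0,0,0,0,0,0,3],
])

```text
clock: 6.3
ee_pos: [0.5671, -0.2792, 0.1368]
ee_rot: [-3.141, 0.0, 0.698]
wrist_force: [1.2, -0.1, -1.0]
opening: 0.0335
gripper_force: 60.5
```

arm_command([
  [0,0,0,0,0,0.4,3],
  [0,0,0,0,0,0.3,3],
  [0,0,0,0,0,0,3],
  [0,0,0,0,0,0,3],
])

```text
clock: 6.63
ee_pos: [0.5678, -0.2798, 0.1305]
ee_rot: [3.14, -0.0, 0.698]
wrist_force: [2.5, -2.7, -1.2]
opening: 0.0337
gripper_force: 60.6
```

arm_command([
  [0,0,0,0,0,0.2,3],
  [0,0,0,0,0,0,3],
  [0,0,0,0,0,0,3],
])

```text
clock: 6.88
ee_pos: [0.568, -0.2798, 0.129]
ee_rot: [3.14, -0.0, 0.698]
wrist_force: [1.3, -3.0, 4.6]
opening: 0.0338
gripper_force: 61.1
```

arm_command([
  [0,0,0,0,0,0.2,3],
  [0,0,0,0,0,0,3],
  [0,0,0,0,0,0,3],
])

```text
clock: 7.13
ee_pos: [0.5683, -0.28, 0.1277]
ee_rot: [3.138, -0.001, 0.698]
wrist_force: [3.1, -1.9, 7.1]
opening: 0.0342
gripper_force: 61.5
```

arm_command([
  [0,0,0,0,0,0.2,3],
  [0,0,0,0,0,0,3],
  [0,0,0,0,0,0,3],
])

```text
clock: 7.38
ee_pos: [0.5687, -0.2803, 0.1266]
ee_rot: [3.137, -0.001, 0.698]
wrist_force: [1.4, -1.7, 12.4]
opening: 0.0336
gripper_force: 61.9
```

arm_command([
  [0,0,0,0,0,0.2,3],
  [0,0,0,0,0,0,3],
  [0,0,0,0,0,0,3],
])

```text
clock: 7.63
ee_pos: [0.5689, -0.2804, 0.1257]
ee_rot: [3.136, -0.001, 0.698]
wrist_force: [0.2, -0.9, 16.9]
opening: 0.034
gripper_force: 62.6
```

arm_command([
  [0,0,0,0,0,0.2,3],
  [0,0,0,0,0,0,3],
  [0,0,0,0,0,0,3],
])

```text
clock: 7.88
ee_pos: [0.5691, -0.2805, 0.1256]
ee_rot: [3.135, -0.002, 0.698]
wrist_force: [-3.8, 1.4, 27.1]
opening: 0.0341
gripper_force: 63.6
```

arm_command([
  [0,0,0,0,0,-0.4,3],
  [0,0,0,0,0,0,8.5],
  [0,0,0,0,0,0,8.5],
  [0,0,0,0,0,0,8.5],
  [0,0,0,0,0,0,8.5],
])

```text
clock: 8.3
ee_pos: [0.5661, -0.2783, 0.1229]
ee_rot: [-3.138, 0.001, 0.698]
wrist_force: [-0.2, -0.0, 0.7]
opening: 0.0804
gripper_force: 0.0
```

arm_command([
  [0,0,0,0,0,0,8.5],
  [0,0,0,0,0,-1.5,8.5],
  [0,0,0,0,0,-3,8.5],
  [0,0,0,0,0,-3.5,8.5],
  [0,0,0,0,0,-2.4,8.5],
])

```text
clock: 8.72
ee_pos: [0.5674, -0.2792, 0.2303]
ee_rot: [3.141, -0.0, 0.698]
wrist_force: [-0.1, -1.2, 0.8]
opening: 0.0849
gripper_force: 0.0
```

arm_command([
  [0,0,0,3.605,-1.363,0,8.5],
  [0,0,0,3.605,-1.363,0,8.5],
  [0,0,0,3.605,-1.363,0,8.5],
  [0,0,0,3.605,-1.363,0,8.5],
  [0,0,0,3.605,-1.363,0,8.5],
])

```text
clock: 9.13
ee_pos: [0.6618, -0.1095, 0.2279]
ee_rot: [-3.141, 0.0, 0.698]
wrist_force: [0.4, -0.5, 1.1]
opening: 0.0849
gripper_force: 0.0
```

arm_command([
  [0,0,0,3.605,-1.363,0,8.5],
  [0,0,0,0,0,0,8.5],
  [0,0,0,0,0,0,8.5],
  [0,0,0,0,0,0,8.5],
])

```text
clock: 9.47
ee_pos: [0.6799, -0.0774, 0.2275]
ee_rot: [-3.141, 0.001, 0.699]
wrist_force: [0.0, -0.8, -0.6]
opening: 0.0851
gripper_force: 0.0
```

```bash
cat >> h.py <<'E'
def to(t,yaw=None):
    s=robot.sense(); p=s["ee_pos"]; y=s["ee_rot"][2] if yaw is None else yaw
    d=local(np.array(t),p,y)*100; d[2]*=-1
    print("pose",p.round(4),"rot",s["ee_rot"].round(4),"-> tool shift cm",d.round(2)); return d
E
python3 - <<'E'
from h import *
to([.6821,-.0788,.040])
for n in("top","side"):
    W=shot(n)["W"]
    for P,ce in comps(W,.138,.15,(0.5,.7,-.35,-.2)): print(n,len(P),P.mean(0).round(4),((P.min(0)+P.max(0))/2).round(4),np.ptp(P,0).round(3),ce.round())
    for P,ce in comps(W,.053,.067,(0.58,.73,-.15,.05),amin=50): print(n,len(P),((P.min(0)+P.max(0))/2).round(4),np.ptp(P,0).round(3))
E
```

```text
pose [ 0.6799 -0.0774  0.2275] rot [-3.1406e+00  1.3000e-03  6.9880e-01] -> tool shift cm [ 0.07  0.25 18.75]
top 232 [ 0.5685 -0.2803  0.1427] [ 0.5693 -0.2805  0.1432] [0.035 0.034 0.01 ] [403. 200.]
top 199 [ 0.6837 -0.0812  0.0589] [0.035 0.036 0.012]
top 199 [ 0.6222 -0.0748  0.0588] [0.037 0.034 0.012]
side 103 [ 0.5661 -0.2764  0.1416] [ 0.5669 -0.2777  0.1418] [0.036 0.036 0.008] [307. 175.]
side 124 [ 0.681  -0.0772  0.0582] [0.035 0.035 0.01 ]
side 128 [ 0.6191 -0.0714  0.0584] [0.034 0.037 0.011]
side 141 [ 0.6256 -0.0099  0.0581] [0.036 0.038 0.01 ]
```

arm_command([
  [0,0,0,0.07,0.25,3,8.5],
  [0,0,0,0,0,4,8.5],
  [0,0,0,0,0,4,8.5],
  [0,0,0,0,0,3.6,8.5],
  [0,0,0,0,0,2.5,8.5],
])

```text
clock: 9.98
ee_pos: [0.6799, -0.0804, 0.0537]
ee_rot: [-3.138, 0.003, 0.695]
wrist_force: [0.4, -0.4, -0.3]
opening: 0.0849
gripper_force: 0.0
```

arm_command([
  [0,0,0,0,0,1.5,8.5],
  [0,0,0,0,0,0,8.5],
  [0,0,0,0,0,0,8.5],
  [0,0,0,0,0,0,8.5],
])

```text
clock: 10.32
ee_pos: [0.6834, -0.0802, 0.0439]
ee_rot: [3.14, -0.001, 0.697]
wrist_force: [-0.5, 0.0, 0.5]
opening: 0.0851
gripper_force: 0.0
```

arm_command([
  [0,0,0,0,0,0,3],
  [0,0,0,0,0,0,3],
  [0,0,0,0,0,0,3],
  [0,0,0,0,0,0,3],
  [0,0,0,0,0,0,3],
])

```text
clock: 10.73
ee_pos: [0.6835, -0.0792, 0.0436]
ee_rot: [3.14, -0.001, 0.698]
wrist_force: [0.3, -1.2, 4.7]
opening: 0.0336
gripper_force: 59.5
```

arm_command([
  [0,0,0,0,0,0,3],
  [0,0,0,0,0,0,3],
  [0,0,0,0,0,0,3],
])

```text
clock: 10.98
ee_pos: [0.6834, -0.0792, 0.0435]
ee_rot: [3.14, -0.001, 0.698]
wrist_force: [0.6, -0.7, 6.1]
opening: 0.0336
gripper_force: 59.5
```

arm_command([
  [0,0,0,0,0,-1.5,3],
  [0,0,0,0,0,-3.5,3],
  [0,0,0,0,0,-4,3],
  [0,0,0,0,0,-4,3],
  [0,0,0,0,0,-4,3],
])

```text
clock: 11.4
ee_pos: [0.6818, -0.0787, 0.2134]
ee_rot: [-3.14, 0.001, 0.698]
wrist_force: [0.9, 0.5, -0.4]
opening: 0.0341
gripper_force: 61.0
```

arm_command([
  [0,0,0,0,0,-1.5,3],
  [0,0,0,-3.365,1.641,0,3],
  [0,0,0,-3.365,1.641,0,3],
  [0,0,0,-3.365,1.641,0,3],
  [0,0,0,-3.365,1.641,0,3],
])

```text
clock: 11.82
ee_pos: [0.6207, -0.2165, 0.227]
ee_rot: [-3.141, 0.0, 0.699]
wrist_force: [0.9, -0.4, -1.3]
opening: 0.0338
gripper_force: 61.0
```

arm_command([
  [0,0,0,-3.365,1.641,0,3],
  [0,0,0,-3.365,1.641,0,3],
  [0,0,0,-3.365,1.641,0,3],
  [0,0,0,-3.365,1.641,0,3],
  [0,0,0,0,0,0,3],
])

```text
clock: 12.23
ee_pos: [0.5573, -0.3589, 0.2266]
ee_rot: [3.141, 0.003, 0.691]
wrist_force: [-0.2, -0.3, -0.8]
opening: 0.0337
gripper_force: 61.0
```

arm_command([
  [0,0,0,0,0,3,3],
  [0,0,0,0,0,2.8,3],
  [0,0,0,0,0,0,3],
  [0,0,0,0,0,0,3],
  [0,0,0,0,0,0,3],
])

```text
clock: 12.65
ee_pos: [0.5612, -0.3525, 0.1704]
ee_rot: [3.141, -0.0, 0.699]
wrist_force: [0.8, -0.4, -0.4]
opening: 0.0337
gripper_force: 61.0
```

```bash
python3 - <<'E'
from h import *
to([.5616,-.3528,.15])
E
```

```text
pose [ 0.5612 -0.3525  0.1704] rot [ 3.1409e+00 -1.0000e-04  6.9870e-01] -> tool shift cm [0.01 0.04 2.04]
```

arm_command([
  [0,0,0,0,0,1,3],
  [0,0,0,0,0.04,1,3],
  [0,0,0,0,0,0.8,3],
  [0,0,0,0,0,0.5,3],
  [0,0,0,0,0,0,3],
])

```text
clock: 13.07
ee_pos: [0.5608, -0.3528, 0.1349]
ee_rot: [-3.141, 0.0, 0.698]
wrist_force: [0.3, -1.5, -2.3]
opening: 0.0338
gripper_force: 60.8
```

arm_command([
  [0,0,0,0,0,0.3,3],
  [0,0,0,0,0,0.3,3],
  [0,0,0,0,0,0,3],
  [0,0,0,0,0,0,3],
])

```text
clock: 13.4
ee_pos: [0.5614, -0.3533, 0.1308]
ee_rot: [3.14, -0.0, 0.698]
wrist_force: [2.4, -1.6, 1.2]
opening: 0.0336
gripper_force: 61.2
```

arm_command([
  [0,0,0,0,0,0.2,3],
  [0,0,0,0,0,0.2,3],
  [0,0,0,0,0,0,3],
  [0,0,0,0,0,0,3],
])

```text
clock: 13.73
ee_pos: [0.5623, -0.3537, 0.1286]
ee_rot: [3.138, -0.001, 0.698]
wrist_force: [1.4, -0.9, 9.3]
opening: 0.0339
gripper_force: 62.0
```

arm_command([
  [0,0,0,0,0,0.2,3],
  [0,0,0,0,0,0.2,3],
  [0,0,0,0,0,0,3],
  [0,0,0,0,0,0,3],
])

```text
clock: 14.07
ee_pos: [0.5627, -0.3539, 0.1271]
ee_rot: [3.136, -0.002, 0.698]
wrist_force: [-1.8, 2.5, 22.5]
opening: 0.0338
gripper_force: 63.3
```

arm_command([
  [0,0,0,0,0,0.3,3],
  [0,0,0,0,0,0,3],
  [0,0,0,0,0,0,3],
])

```text
clock: 14.32
ee_pos: [0.5631, -0.3541, 0.127]
ee_rot: [3.133, -0.002, 0.699]
wrist_force: [-5.9, 5.0, 35.9]
opening: 0.0337
gripper_force: 64.8
```

arm_command([
  [0,0,0,0,0,-0.6,3],
  [0,0,0,0,0,0,8.5],
  [0,0,0,0,0,0,8.5],
  [0,0,0,0,0,0,8.5],
  [0,0,0,0,0,0,8.5],
])

```text
clock: 14.73
ee_pos: [0.5601, -0.3523, 0.1239]
ee_rot: [-3.139, 0.001, 0.698]
wrist_force: [-0.7, -0.4, 0.3]
opening: 0.0803
gripper_force: 0.0
```

arm_command([
  [0,0,0,0,0,0,8.5],
  [0,0,0,0,0,-1.5,8.5],
  [0,0,0,0,0,-3,8.5],
  [0,0,0,0,0,-3.5,8.5],
  [0,0,0,0,0,-2.4,8.5],
])

```text
clock: 15.15
ee_pos: [0.5611, -0.3531, 0.2313]
ee_rot: [3.141, -0.0, 0.698]
wrist_force: [0.8, -0.8, 0.0]
opening: 0.0853
gripper_force: 0.0
```

arm_command([
  [0,0,0,2.988,-2.436,0,8.5],
  [0,0,0,2.988,-2.436,0,8.5],
  [0,0,0,2.988,-2.436,0,8.5],
  [0,0,0,2.988,-2.436,0,8.5],
  [0,0,0,2.988,-2.436,0,8.5],
])

```text
clock: 15.57
ee_pos: [0.5969, -0.1619, 0.2288]
ee_rot: [-3.141, 0.0, 0.698]
wrist_force: [1.4, 0.3, 0.1]
opening: 0.085
gripper_force: 0.0
```

arm_command([
  [0,0,0,2.988,-2.436,0,8.5],
  [0,0,0,2.988,-2.436,0,8.5],
  [0,0,0,2.988,-2.436,0,8.5],
  [0,0,0,2.988,-2.436,0,8.5],
  [0,0,0,0,0,0,8.5],
])

```text
clock: 15.98
ee_pos: [0.6263, -0.0053, 0.2287]
ee_rot: [-3.139, -0.002, 0.706]
wrist_force: [-1.7, -0.1, 0.1]
opening: 0.0852
gripper_force: 0.0
```

arm_command([
  [0,0,0,0,0,0,8.5],
  [0,0,0,0,0,0,8.5],
])

```text
clock: 16.15
ee_pos: [0.6258, -0.0122, 0.2288]
ee_rot: [-3.141, 0.001, 0.699]
wrist_force: [0.2, -0.7, -1.6]
opening: 0.0851
gripper_force: 0.0
```

```bash
python3 - <<'E'
from h import *
to([.6265,-.0122,.042])
for n in("top","side"):
    W=shot(n)["W"]
    for P,ce in comps(W,.138,.155,(0.5,.7,-.4,-.2)): print(n,len(P),P.mean(0).round(4),((P.min(0)+P.max(0))/2).round(4),np.ptp(P,0).round(3),ce.round())
E
```

```text
pose [ 0.6258 -0.0122  0.2288] rot [-3.1413e+00  1.0000e-03  6.9860e-01] -> tool shift cm [ 0.06  0.04 18.68]
top 234 [ 0.5687 -0.2806  0.1427] [ 0.5689 -0.2817  0.1434] [0.035 0.036 0.011] [403. 200.]
top 232 [ 0.562  -0.3537  0.1429] [ 0.5619 -0.3536  0.1447] [0.034 0.036 0.013] [439. 204.]
side 92 [ 0.5594 -0.3493  0.1415] [ 0.559  -0.3521  0.1415] [0.033 0.038 0.007] [319. 159.]
side 103 [ 0.5663 -0.2757  0.1419] [ 0.5667 -0.2772  0.1424] [0.036 0.035 0.007] [307. 175.]
```

arm_command([
  [0,0,0,0.03,0.02,3,8.5],
  [0,0,0,0,0,4,8.5],
  [0,0,0,0,0,4,8.5],
  [0,0,0,0,0,3.6,8.5],
  [0,0,0,0,0,2.6,8.5],
])

```text
clock: 16.67
ee_pos: [0.6243, -0.0138, 0.0539]
ee_rot: [-3.139, 0.002, 0.695]
wrist_force: [-0.7, -0.2, -0.7]
opening: 0.0851
gripper_force: 0.0
```

arm_command([
  [0,0,0,0,0,1.5,8.5],
  [0,0,0,0,0,0,8.5],
  [0,0,0,0,0,0,8.5],
])

```text
clock: 16.92
ee_pos: [0.6256, -0.0135, 0.0417]
ee_rot: [-3.14, 0.001, 0.696]
wrist_force: [0.8, -0.5, 0.2]
opening: 0.085
gripper_force: 0.0
```

arm_command([
  [0,0,0,0,0,0,3],
  [0,0,0,0,0,0,3],
  [0,0,0,0,0,0,3],
  [0,0,0,0,0,0,3],
  [0,0,0,0,0,0,3],
])

```text
clock: 17.33
ee_pos: [0.6275, -0.0122, 0.044]
ee_rot: [3.139, -0.002, 0.698]
wrist_force: [-0.1, -0.3, 5.6]
opening: 0.0339
gripper_force: 59.2
```

arm_command([
  [0,0,0,0,0,0,3],
  [0,0,0,0,0,0,3],
  [0,0,0,0,0,0,3],
])

```text
clock: 17.58
ee_pos: [0.6275, -0.0122, 0.044]
ee_rot: [3.139, -0.002, 0.698]
wrist_force: [0.0, 0.5, 5.5]
opening: 0.0335
gripper_force: 59.2
```

arm_command([
  [0,0,0,0,0,-1.5,3],
  [0,0,0,0,0,-3.5,3],
  [0,0,0,0,0,-4,3],
  [0,0,0,0,0,-4,3],
  [0,0,0,0,0,-4,3],
])

```text
clock: 18.0
ee_pos: [0.6259, -0.0119, 0.2144]
ee_rot: [-3.142, -0.0, 0.698]
wrist_force: [0.0, -0.3, -0.5]
opening: 0.0335
gripper_force: 60.7
```

arm_command([
  [0,0,0,0,0,-1.5,3],
  [0,0,0,-3.35,1.4275,0,3],
  [0,0,0,-3.35,1.4275,0,3],
  [0,0,0,-3.35,1.4275,0,3],
  [0,0,0,-3.35,1.4275,0,3],
])

```text
clock: 18.42
ee_pos: [0.5597, -0.1427, 0.2279]
ee_rot: [3.141, -0.0, 0.699]
wrist_force: [1.0, -1.2, -0.3]
opening: 0.0338
gripper_force: 60.7
```

arm_command([
  [0,0,0,-3.35,1.4275,0,3],
  [0,0,0,-3.35,1.4275,0,3],
  [0,0,0,-3.35,1.4275,0,3],
  [0,0,0,-3.35,1.4275,0,3],
  [0,0,0,0,0,0,3],
])

```text
clock: 18.83
ee_pos: [0.4919, -0.2772, 0.2278]
ee_rot: [3.139, 0.003, 0.691]
wrist_force: [0.8, 0.0, -0.7]
opening: 0.0334
gripper_force: 60.8
```

arm_command([
  [0,0,0,0,0,3,3],
  [0,0,0,0,0,2.8,3],
  [0,0,0,0,0,0,3],
  [0,0,0,0,0,0,3],
  [0,0,0,0,0,0,3],
])

```text
clock: 19.25
ee_pos: [0.4952, -0.2718, 0.1706]
ee_rot: [3.14, -0.0, 0.699]
wrist_force: [-0.1, 0.9, -0.9]
opening: 0.0338
gripper_force: 60.7
```

```bash
python3 - <<'E'
from h import *
to([.4949,-.2726,.15])
E
```

```text
pose [ 0.4952 -0.2718  0.1706] rot [ 3.1404e+00 -3.0000e-04  6.9870e-01] -> tool shift cm [-0.08  0.04  2.06]
```

arm_command([
  [0,0,0,-0.08,0.04,1,3],
  [0,0,0,0,0,1,3],
  [0,0,0,0,0,0.8,3],
  [0,0,0,0,0,0.5,3],
  [0,0,0,0,0,0,3],
])

```text
clock: 19.67
ee_pos: [0.4941, -0.2726, 0.1351]
ee_rot: [-3.141, 0.0, 0.698]
wrist_force: [1.5, -1.1, -2.0]
opening: 0.0338
gripper_force: 60.6
```

arm_command([
  [0,0,0,0,0,0.3,3],
  [0,0,0,0,0,0.3,3],
  [0,0,0,0,0,0,3],
  [0,0,0,0,0,0,3],
])

```text
clock: 20.0
ee_pos: [0.4946, -0.2731, 0.1307]
ee_rot: [3.14, -0.0, 0.698]
wrist_force: [2.2, -2.2, 1.1]
opening: 0.0334
gripper_force: 60.9
```

arm_command([
  [0,0,0,0,0,0.2,3],
  [0,0,0,0,0,0.2,3],
  [0,0,0,0,0,0,3],
  [0,0,0,0,0,0,3],
])

```text
clock: 20.33
ee_pos: [0.4954, -0.2734, 0.1283]
ee_rot: [3.138, -0.001, 0.698]
wrist_force: [1.4, 0.7, 9.9]
opening: 0.0334
gripper_force: 61.9
```

arm_command([
  [0,0,0,0,0,0.2,3],
  [0,0,0,0,0,0.2,3],
  [0,0,0,0,0,0,3],
  [0,0,0,0,0,0,3],
])

```text
clock: 20.67
ee_pos: [0.496, -0.2736, 0.1275]
ee_rot: [3.136, -0.002, 0.698]
wrist_force: [-5.1, 4.1, 31.2]
opening: 0.0336
gripper_force: 64.1
```

arm_command([
  [0,0,0,0,0,0.2,3],
  [0,0,0,0,0,0,3],
  [0,0,0,0,0,0,3],
])

```text
clock: 20.92
ee_pos: [0.4965, -0.2738, 0.1274]
ee_rot: [3.134, -0.003, 0.698]
wrist_force: [-7.2, 6.1, 44.5]
opening: 0.0333
gripper_force: 65.4
```

arm_command([
  [0,0,0,0,0,-0.6,3],
  [0,0,0,0,0,0,8.5],
  [0,0,0,0,0,0,8.5],
  [0,0,0,0,0,0,8.5],
  [0,0,0,0,0,0,8.5],
])

```text
clock: 21.33
ee_pos: [0.4933, -0.272, 0.1251]
ee_rot: [-3.139, 0.001, 0.698]
wrist_force: [0.0, 0.1, 0.2]
opening: 0.08
gripper_force: 0.0
```

arm_command([
  [0,0,0,0,0,0,8.5],
  [0,0,0,0,0,-1.5,8.5],
  [0,0,0,0,0,-3,8.5],
  [0,0,0,0,0,-3.5,8.5],
  [0,0,0,0,0,-2.4,8.5],
])

```text
clock: 21.75
ee_pos: [0.4943, -0.2727, 0.2321]
ee_rot: [3.141, -0.0, 0.698]
wrist_force: [1.2, -0.7, 0.8]
opening: 0.0851
gripper_force: 0.0
```

arm_command([
  [0,0,0,3.75,-1.18,0,8.5],
  [0,0,0,3.75,-1.18,0,8.5],
  [0,0,0,3.75,-1.18,0,8.5],
  [0,0,0,3.75,-1.18,0,8.5],
  [0,0,0,3.75,-1.18,0,8.5],
])

```text
clock: 22.17
ee_pos: [0.6003, -0.1053, 0.2297]
ee_rot: [-3.141, 0.001, 0.698]
wrist_force: [1.2, -0.6, 0.7]
opening: 0.0852
gripper_force: 0.0
```

arm_command([
  [0,0,0,3.75,-1.18,0,8.5],
  [0,0,0,0,0,0,8.5],
  [0,0,0,0,0,0,8.5],
  [0,0,0,0,0,0,8.5],
])

```text
clock: 22.5
ee_pos: [0.6205, -0.0737, 0.2294]
ee_rot: [-3.141, 0.001, 0.699]
wrist_force: [0.2, -0.5, -0.0]
opening: 0.0847
gripper_force: 0.0
```

```bash
python3 - <<'E'
from h import *
to([.6208,-.0736,.042])
for n in("top","side"):
    W=shot(n)["W"]
    for P,ce in comps(W,.138,.155,(0.4,.7,-.4,-.2)): print(n,len(P),P.mean(0).round(4),np.ptp(P,0).round(3),ce.round())
    for P,ce in comps(W,.053,.067,(0.58,.73,-.15,.05),amin=50): print(n,len(P),((P.min(0)+P.max(0))/2).round(4),np.ptp(P,0).round(3))
E
```

```text
pose [ 0.6205 -0.0737  0.2294] rot [-3.1405e+00  1.4000e-03  6.9880e-01] -> tool shift cm [3.000e-02 1.000e-02 1.874e+01]
top 237 [ 0.5686 -0.2802  0.1428] [0.035 0.037 0.011] [403. 200.]
top 233 [ 0.562  -0.3539  0.1425] [0.034 0.035 0.011] [439. 204.]
top 236 [ 0.4949 -0.2735  0.1425] [0.035 0.035 0.01 ] [400. 235.]
top 204 [ 0.6225 -0.0759  0.0596] [0.037 0.036 0.013]
side 92 [ 0.5592 -0.3489  0.1416] [0.034 0.035 0.009] [319. 159.]
side 98 [ 0.5671 -0.2765  0.1418] [0.034 0.037 0.007] [307. 175.]
side 107 [ 0.4926 -0.2687  0.1416] [0.035 0.036 0.007] [333. 183.]
side 128 [ 0.6201 -0.0723  0.0578] [0.037 0.035 0.009]
```

arm_command([
  [0,0,0,0.03,0.01,3,8.5],
  [0,0,0,0,0,4,8.5],
  [0,0,0,0,0,4,8.5],
  [0,0,0,0,0,3.6,8.5],
  [0,0,0,0,0,2.6,8.5],
])

```text
clock: 23.02
ee_pos: [0.6188, -0.0749, 0.0552]
ee_rot: [-3.139, 0.002, 0.695]
wrist_force: [-0.5, 0.6, 0.4]
opening: 0.0848
gripper_force: 0.0
```

arm_command([
  [0,0,0,0,0,1.6,8.5],
  [0,0,0,0,0,0,8.5],
  [0,0,0,0,0,0,8.5],
])

```text
clock: 23.27
ee_pos: [0.6202, -0.0748, 0.0418]
ee_rot: [-3.14, 0.001, 0.696]
wrist_force: [-0.5, 0.3, 1.4]
opening: 0.0849
gripper_force: 0.0
```

arm_command([
  [0,0,0,0,0,0,3],
  [0,0,0,0,0,0,3],
  [0,0,0,0,0,0,3],
  [0,0,0,0,0,0,3],
  [0,0,0,0,0,0,3],
])

```text
clock: 23.68
ee_pos: [0.6224, -0.0739, 0.044]
ee_rot: [3.139, -0.001, 0.698]
wrist_force: [-0.3, 0.0, 5.7]
opening: 0.0338
gripper_force: 59.1
```

arm_command([
  [0,0,0,0,0,0,3],
  [0,0,0,0,0,0,3],
  [0,0,0,0,0,0,3],
])

```text
clock: 23.93
ee_pos: [0.6223, -0.0739, 0.044]
ee_rot: [3.139, -0.001, 0.698]
wrist_force: [-1.6, -0.4, 6.1]
opening: 0.0338
gripper_force: 59.1
```

arm_command([
  [0,0,0,0,0,-1.5,3],
  [0,0,0,0,0,-3.5,3],
  [0,0,0,0,0,-4,3],
  [0,0,0,0,0,-4,3],
  [0,0,0,0,0,-4,3],
])

```text
clock: 24.35
ee_pos: [0.6208, -0.0734, 0.2144]
ee_rot: [-3.142, 0.0, 0.698]
wrist_force: [0.5, 0.4, -1.5]
opening: 0.0337
gripper_force: 60.8
```

arm_command([
  [0,0,0,0,0,-1.5,3],
  [0,0,0,-3.461,1.548,0,3],
  [0,0,0,-3.461,1.548,0,3],
  [0,0,0,-3.461,1.548,0,3],
  [0,0,0,-3.461,1.548,0,3],
])

```text
clock: 24.77
ee_pos: [0.5543, -0.2109, 0.228]
ee_rot: [3.141, -0.0, 0.699]
wrist_force: [0.6, -0.7, -0.3]
opening: 0.034
gripper_force: 60.8
```

arm_command([
  [0,0,0,-3.461,1.548,0,3],
  [0,0,0,-3.461,1.548,0,3],
  [0,0,0,-3.461,1.548,0,3],
  [0,0,0,-3.461,1.548,0,3],
  [0,0,0,0,0,0,3],
])

```text
clock: 25.18
ee_pos: [0.4859, -0.3525, 0.2276]
ee_rot: [3.139, 0.003, 0.691]
wrist_force: [1.0, 0.2, -1.4]
opening: 0.0337
gripper_force: 60.8
```

arm_command([
  [0,0,0,0,0,3,3],
  [0,0,0,0,0,2.8,3],
  [0,0,0,0,0,0,3],
  [0,0,0,0,0,0,3],
  [0,0,0,0,0,0,3],
])

```text
clock: 25.6
ee_pos: [0.4894, -0.3466, 0.1707]
ee_rot: [3.14, -0.0, 0.699]
wrist_force: [0.3, -0.1, -0.6]
opening: 0.0336
gripper_force: 60.8
```

```bash
python3 - <<'E'
from h import *
to([.488,-.3465,.15])
E
```

```text
pose [ 0.4894 -0.3466  0.1707] rot [ 3.1403e+00 -2.0000e-04  6.9860e-01] -> tool shift cm [-0.1  -0.1   2.07]
```

arm_command([
  [0,0,0,-0.1,-0.1,1,3],
  [0,0,0,0,0,1,3],
  [0,0,0,0,0,0.8,3],
  [0,0,0,0,0,0.5,3],
  [0,0,0,0,0,0,3],
])

```text
clock: 26.02
ee_pos: [0.4874, -0.3463, 0.1351]
ee_rot: [-3.141, -0.0, 0.698]
wrist_force: [1.7, -0.9, -2.4]
opening: 0.0337
gripper_force: 60.7
```

arm_command([
  [0,0,0,0,0,0.3,3],
  [0,0,0,0,0,0.3,3],
  [0,0,0,0,0,0,3],
  [0,0,0,0,0,0,3],
])

```text
clock: 26.35
ee_pos: [0.4879, -0.3469, 0.1307]
ee_rot: [3.14, -0.0, 0.698]
wrist_force: [2.6, -1.7, 1.1]
opening: 0.0335
gripper_force: 61.0
```

arm_command([
  [0,0,0,0,0,0.2,3],
  [0,0,0,0,0,0.2,3],
  [0,0,0,0,0,0,3],
  [0,0,0,0,0,0,3],
])

```text
clock: 26.68
ee_pos: [0.4887, -0.3471, 0.1284]
ee_rot: [3.138, -0.001, 0.698]
wrist_force: [1.9, -0.2, 9.6]
opening: 0.0337
gripper_force: 62.0
```

arm_command([
  [0,0,0,0,0,0.2,3],
  [0,0,0,0,0,0.2,3],
  [0,0,0,0,0,0,3],
  [0,0,0,0,0,0,3],
])

```text
clock: 27.02
ee_pos: [0.4891, -0.3474, 0.1276]
ee_rot: [3.135, -0.002, 0.698]
wrist_force: [-2.8, 4.4, 29.7]
opening: 0.0339
gripper_force: 63.9
```

arm_command([
  [0,0,0,0,0,0.2,3],
  [0,0,0,0,0,0,3],
  [0,0,0,0,0,0,3],
])

```text
clock: 27.27
ee_pos: [0.4895, -0.3477, 0.1274]
ee_rot: [3.134, -0.002, 0.699]
wrist_force: [-4.9, 5.6, 41.5]
opening: 0.034
gripper_force: 65.1
```

arm_command([
  [0,0,0,0,0,-0.6,3],
  [0,0,0,0,0,0,8.5],
  [0,0,0,0,0,0,8.5],
  [0,0,0,0,0,0,8.5],
  [0,0,0,0,0,0,8.5],
])

```text
clock: 27.68
ee_pos: [0.4866, -0.3457, 0.125]
ee_rot: [-3.139, 0.0, 0.698]
wrist_force: [-0.1, -0.3, -0.1]
opening: 0.0801
gripper_force: 0.0
```

arm_command([
  [0,0,0,0,0,0,8.5],
  [0,0,0,0,0,-1.5,8.5],
  [0,0,0,0,0,-3,8.5],
  [0,0,0,0,0,-3.5,8.5],
  [0,0,0,0,0,-2.4,0],
])

```text
clock: 28.1
ee_pos: [0.4875, -0.3466, 0.2322]
ee_rot: [3.141, -0.0, 0.698]
wrist_force: [-0.2, 0.1, -0.3]
opening: 0.075
gripper_force: 0.0
```

arm_command([
  [0,0,0,-4,0,0,0],
  [0,0,0,-4,0,0,0],
  [0,0,0,0,0,0,0],
  [0,0,0,0,0,0,0],
  [0,0,0,0,0,0,0],
])

```text
clock: 28.52
ee_pos: [0.4258, -0.3977, 0.2297]
ee_rot: [-3.14, -0.0, 0.697]
wrist_force: [0.2, -1.1, 1.1]
opening: 0.0115
gripper_force: 0.0
```

```bash
python3 - <<'E'
from h import *
ims=[]
for n in("top","side"):
    d=dict(np.load(n+"0.npz")); W=d["W"]
    for P,ce in comps(W,.0405,.056,(0.3,.42,-.40,-.2),amin=10): print(n,len(P),P.mean(0).round(4),((P.min(0)+P.max(0))/2).round(4),np.ptp(P,0).round(3),np.percentile(P[:,2],[50,90,98]).round(4),ce.round())
    ims.append(rect(d,.34,.46,-.40,-.22,.042,2200))
cv2.imwrite("pics/key.png",np.vstack(ims))
for n in("top","side"):
    W=shot(n)["W"]
    for P,ce in comps(W,.138,.155,(0.4,.7,-.4,-.2)): print(n,len(P),P.mean(0).round(4),np.ptp(P,0).round(3),ce.round())
E
```

```text
top 235 [ 0.4002 -0.2922  0.0474] [ 0.4001 -0.2935  0.0483] [0.037 0.04  0.015] [0.0462 0.054  0.0554] [403. 285.]
side 124 [ 0.3978 -0.2854  0.0472] [ 0.3986 -0.2898  0.0476] [0.038 0.04  0.014] [0.046  0.0531 0.0543] [366. 214.]
top 234 [ 0.5689 -0.2801  0.1428] [0.034 0.037 0.011] [403. 200.]
top 231 [ 0.5617 -0.3539  0.1428] [0.035 0.035 0.01 ] [439. 204.]
top 237 [ 0.4952 -0.2735  0.1424] [0.034 0.035 0.011] [400. 235.]
top 237 [ 0.4883 -0.3471  0.1425] [0.033 0.037 0.009] [436. 239.]
side 87 [ 0.5592 -0.3496  0.1417] [0.032 0.037 0.007] [319. 159.]
side 94 [ 0.4866 -0.3423  0.1416] [0.034 0.033 0.008] [343. 167.]
side 105 [ 0.5662 -0.2759  0.1418] [0.036 0.035 0.009] [307. 175.]
side 105 [ 0.4927 -0.269   0.1414] [0.034 0.039 0.008] [333. 183.]
```

View pics/key.png

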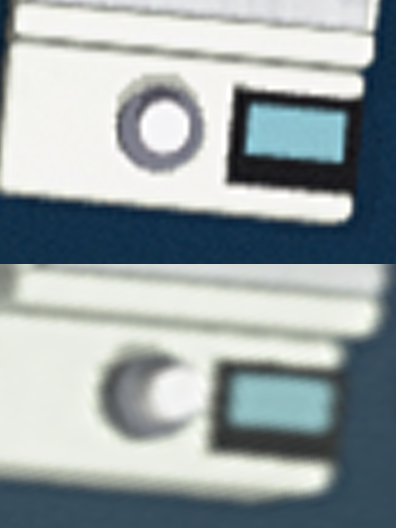

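```bash
python3 - <<'E'
from h import *
for n in("top","side"):
    d=dict(np.load(n+"0.npz")); W=d["W"]; br=d["frame"].min(-1)>190
    for lo,hi in((.040,.0495),(.0495,.06)):
      for P,ce in comps(W,lo,hi,(0.3,.43,-.37,-.2),None,amin=10): print(n,lo,len(P),P.mean(0).round(4),((P.min(0)+P.max(0))/2).round(4),np.ptp(P,0).round(3),np.percentile(P[:,2],[5,50,95]).round(4),ce.round())
s=robot.sense(); print(s["ee_pos"],s["opening"])
E
```

```text
top 0.04 165 [ 0.4002 -0.292   0.0449] [ 0.4001 -0.2935  0.0446] [0.037 0.04  0.009] [0.0411 0.045  0.0487] [402. 285.]
top 0.0495 92 [ 0.4008 -0.2927  0.054 ] [ 0.4005 -0.2926  0.0543] [0.022 0.022 0.009] [0.0499 0.0539 0.0578] [403. 285.]
side 0.04 83 [ 0.3976 -0.2833  0.0445] [ 0.3986 -0.2894  0.0447] [0.038 0.041 0.009] [0.041  0.0445 0.0485] [366. 215.]
side 0.0495 44 [ 0.3984 -0.2892  0.0526] [ 0.3983 -0.2901  0.0533] [0.022 0.022 0.007] [0.0504 0.0525 0.0546] [366. 212.]
[ 0.4265545  -0.3970632   0.22977896] 0.0004090564317356997
```

arm_command([
  [0,0,0,1.58,-3.28,0,0],
  [0,0,0,1.58,-3.28,0,0],
  [0,0,0,1.58,-3.28,0,0],
  [0,0,0,0,0,3.5,0],
  [0,0,0,0,0,4,0],
])

```text
clock: 29.03
ee_pos: [0.4016, -0.2911, 0.1575]
ee_rot: [3.134, -0.001, 0.702]
wrist_force: [0.2, 0.2, -1.6]
opening: 0.0004
gripper_force: 0.0
```

arm_command([
  [0,0,0,0,0,4,0],
  [0,0,0,0,0,3,0],
  [0,0,0,0,0,1.5,0],
  [0,0,0,0,0,0,0],
  [0,0,0,0,0,0,0],
])

```text
clock: 29.45
ee_pos: [0.3992, -0.2908, 0.0697]
ee_rot: [-3.139, 0.0, 0.7]
wrist_force: [0.4, 0.7, 0.9]
opening: 0.0001
gripper_force: 0.0
```

```bash
python3 - <<'E'
from h import *
to([.3996,-.2912,.055])
E
```

```text
pose [ 0.3992 -0.2908  0.0697] rot [-3.1394e+00  1.0000e-04  6.9970e-01] -> tool shift cm [0.   0.05 1.47]
```

arm_command([
  [0,0,0,0,0,0.7,0],
  [0,0,0,0,0,0.5,0],
  [0,0,0,0,0,0,0],
  [0,0,0,0,0,0,0],
])

```text
clock: 29.78
ee_pos: [0.3994, -0.2922, 0.0588]
ee_rot: [3.141, -0.0, 0.698]
wrist_force: [-1.2, 0.1, 0.3]
opening: 0.0002
gripper_force: 0.0
```

arm_command([
  [0,0,0,0,0,0.3,0],
  [0,0,0,0,0,0.2,0],
  [0,0,0,0,0,0,0],
  [0,0,0,0,0,0,0],
])

```text
clock: 30.12
ee_pos: [0.3996, -0.2925, 0.0536]
ee_rot: [3.14, -0.0, 0.698]
wrist_force: [0.7, -0.5, 1.2]
opening: 0.0002
gripper_force: 0.9
```

arm_command([
  [0,0,0,0,0,0.2,0],
  [0,0,0,0,0,0,0],
  [0,0,0,0,0,0,0],
])

```text
clock: 30.37
ee_pos: [0.3995, -0.2924, 0.0515]
ee_rot: [3.141, -0.0, 0.698]
wrist_force: [0.6, -0.3, 3.3]
opening: -0.0
gripper_force: 1.5
```

arm_command([
  [0,0,0,0,0,0.2,0],
  [0,0,0,0,0,0,0],
  [0,0,0,0,0,0,0],
])

```text
clock: 30.62
ee_pos: [0.3995, -0.2924, 0.0499]
ee_rot: [3.14, 0.0, 0.698]
wrist_force: [0.3, 0.9, 8.8]
opening: 0.0003
gripper_force: 4.5
```

arm_command([
  [0,0,0,0,0,0.2,0],
  [0,0,0,0,0,0,0],
  [0,0,0,0,0,0,0],
])

```text
clock: 30.87
ee_pos: [0.3996, -0.2925, 0.0496]
ee_rot: [3.139, 0.0, 0.698]
wrist_force: [-3.3, 3.2, 25.7]
opening: -0.0003
gripper_force: 13.2
```

arm_command([
  [0,0,0,0,0,-1,0],
  [0,0,0,0,0,-3,0],
  [0,0,0,0,0,-4,0],
  [0,0,0,0,0,-4,4],
  [0,0,0,0,0,-3,4],
])

```text
clock: 31.28
ee_pos: [0.3989, -0.2917, 0.1996]
ee_rot: [3.142, -0.0, 0.698]
wrist_force: [1.6, -0.5, 0.4]
opening: 0.0234
gripper_force: 0.0
```

arm_command([
  [0,0,0,0,0,0,4],
  [0,0,0,0,0,0,4],
  [0,0,0,0,0,0,4],
])

```text
clock: 31.53
ee_pos: [0.3984, -0.2912, 0.1963]
ee_rot: [-3.14, 0.0, 0.698]
wrist_force: [-0.5, 0.4, 0.1]
opening: 0.04
gripper_force: 0.0
```

```bash
cat > sp.py <<'E'
from h import *
def spat(path=None):
    for n in("top","side"):
        c=shot(n, path if n=="top" else None); W=c["W"]; f=c["frame"].astype(int)
        for t,cs in(("handle",comps(W,.006,.018,(0.2,.65,-.2,.13),f.max(-1)<70,60)),("blade",comps(W,-.003,.012,(0.2,.65,-.2,.13),f.min(-1)>90,60))):
            for P,ce in cs:
                r=cv2.minAreaRect((P[:,:2]*1000).astype(np.float32)); print(n,t,len(P),np.round(r[0],1),np.round(r[1],1),round(r[2],1),"z",P[:,2].mean().round(4),ce.round())
if __name__=="__main__":
    s=robot.sense(); print(s["ee_pos"],s["ee_rot"],s["joints"].round(3)); spat("pics/sp1.png")
E
python3 sp.py
```

```text
[ 0.39840633 -0.29122632  0.19626762] [-3.13964940e+00  1.56718698e-04  6.98090917e-01] [-0.781  0.252 -0.39   0.93   0.     1.663]
top handle 241 [552.4   9.3] [95.  14.3] 2.2 z 0.0107 [269. 218.]
top handle 238 [445.2 -72.3] [14.2 92.2] 86.9 z 0.0104 [303. 265.]
top blade 322 [532.1 -76.4] [25.6 75.6] 87.3 z 0.0033 [306. 228.]
top blade 321 [466.9   4.7] [74.2 23.5] 2.0 z 0.0033 [270. 256.]
side handle 173 [442.3 -68.6] [15.8 92.8] 88.0 z 0.0101 [323. 278.]
side handle 189 [549.3  12.8] [91.6 14.7] 2.3 z 0.0102 [272. 290.]
side blade 238 [530.8 -76.7] [32.9 77.7] 88.9 z 0.0025 [292. 267.]
side blade 286 [464.6   4.8] [76.4 32.7] 1.4 z 0.0027 [305. 300.]
```

View pics/sp1.png

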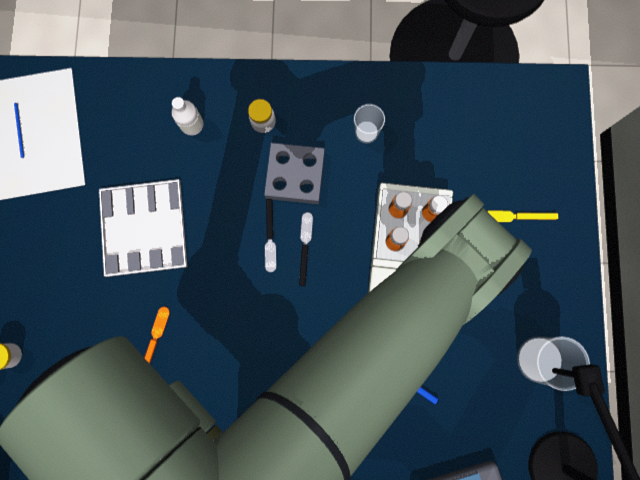

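arm_command([
  [0,0,-6.85,0,0,0,4],
  [0,0,-6.85,0,0,0,4],
  [0,0,-6.85,0,0,0,4],
  [0,0,-6.85,0,0,0,4],
  [0,0,-6.85,0,0,0,4],
])

```text
clock: 32.05
ee_pos: [0.3982, -0.2911, 0.1954]
ee_rot: [-3.138, -0.002, 1.302]
wrist_force: [-0.0, 0.3, 0.3]
opening: 0.0404
gripper_force: 0.0
```

arm_command([
  [0,0,-6.85,0,0,0,4],
  [0,0,-6.85,0,0,0,4],
  [0,0,-6.85,0,0,0,4],
  [0,0,-6.85,0,0,0,4],
  [0,0,-6.85,0,0,0,4],
])

```text
clock: 32.47
ee_pos: [0.3982, -0.2911, 0.1954]
ee_rot: [-3.14, -0.003, 1.9]
wrist_force: [-0.2, -0.5, 0.3]
opening: 0.0399
gripper_force: 0.0
```

arm_command([
  [0,0,-6.85,0,0,0,4],
  [0,0,-6.85,0,0,0,4],
  [0,0,-6.85,0,0,0,4],
  [0,0,-6.85,0,0,0,4],
  [0,0,-6.85,0,0,0,4],
])

```text
clock: 32.88
ee_pos: [0.3982, -0.2911, 0.1954]
ee_rot: [3.141, -0.004, 2.497]
wrist_force: [-0.2, -1.2, 0.3]
opening: 0.0398
gripper_force: 0.0
```

arm_command([
  [0,0,-6.85,0,0,0,4],
  [0,0,-6.85,0,0,0,4],
  [0,0,-6.85,0,0,0,4],
  [0,0,-6.85,0,0,0,4],
  [0,0,-6.85,0,0,0,4],
])

```text
clock: 33.3
ee_pos: [0.3983, -0.2911, 0.1954]
ee_rot: [3.139, -0.003, 3.095]
wrist_force: [-0.3, 0.5, -0.4]
opening: 0.0402
gripper_force: 0.0
```

arm_command([
  [0,0,0,-1,3.5,0,4],
  [0,0,0,-1,3.5,0,4],
  [0,0,0,-1,3.5,0,4],
  [0,0,0,-1,3.5,0,4],
  [0,0,0,0,0,0,4],
])

```text
clock: 33.72
ee_pos: [0.4462, -0.1485, 0.1955]
ee_rot: [3.137, -0.003, 3.096]
wrist_force: [0.1, 0.2, -1.2]
opening: 0.0401
gripper_force: 0.0
```

```bash
python3 - <<'E'
from h import *
to([.4713,-.0718,.05])
print(robot.sense()["joints"])
E
```

```text
pose [ 0.4462 -0.1485  0.1955] rot [ 3.1372e+00 -3.1000e-03  3.0960e+00] -> tool shift cm [-2.16  7.78 14.55]
[-0.48017997  0.2126681  -0.44483907  0.91789733  0.00264881 -0.43461012]
```

arm_command([
  [0,0,0,-0.72,2.6,0,4],
  [0,0,0,-0.72,2.6,0,4],
  [0,0,0,-0.72,2.6,0,4],
  [0,0,0,0,0,2,4],
  [0,0,0,0,0,4,4],
])

```text
clock: 34.13
ee_pos: [0.4752, -0.0772, 0.139]
ee_rot: [-3.14, 0.006, 3.092]
wrist_force: [0.3, -1.3, 0.2]
opening: 0.0401
gripper_force: 0.0
```

arm_command([
  [0,0,0,0,0,4,4],
  [0,0,0,0,0,3,4],
  [0,0,0,0,0,1.5,4],
  [0,0,0,0,0,0,4],
  [0,0,0,0,0,0,4],
])

```text
clock: 34.55
ee_pos: [0.4703, -0.0772, 0.0508]
ee_rot: [3.141, -0.004, 3.089]
wrist_force: [-0.2, -0.2, 0.2]
opening: 0.0398
gripper_force: 0.0
```

```bash
python3 - <<'E'
from h import *
to([.4713,-.0718,.004])
from sp import spat; spat()
E
```

```text
pose [ 0.4703 -0.0772  0.0508] rot [ 3.1405 -0.0044  3.089 ] -> tool shift cm [-0.07  0.54  4.68]
top handle 79 [420.2 -74.5] [12.2 46. ] 75.3 z 0.0107 [303. 278.]
side handle 175 [442.7 -69. ] [17.1 93.2] 87.7 z 0.0103 [323. 278.]
side handle 186 [549.3  13.3] [91.1 15.6] 3.7 z 0.0101 [272. 290.]
side blade 244 [530.6 -76.2] [32.9 78.4] 87.6 z 0.0027 [292. 267.]
side blade 293 [464.9   4.7] [77.1 32.5] 0.9 z 0.0028 [305. 300.]
```

arm_command([
  [0,0,0,-0.07,0.5,0,4],
  [0,0,0,0,0,2,4],
  [0,0,0,0,0,1.6,4],
  [0,0,0,0,0,0,4],
  [0,0,0,0,0,0,4],
])

```text
clock: 35.07
ee_pos: [0.4731, -0.0723, 0.0168]
ee_rot: [3.141, -0.0, 3.089]
wrist_force: [-0.0, -0.8, 0.2]
opening: 0.0401
gripper_force: 0.0
```

arm_command([
  [0,0,0,0,0,0.5,4],
  [0,0,0,0,0,0,4],
  [0,0,0,0,0,0,4],
  [0,0,0,0,0,0,4],
])

```text
clock: 35.4
ee_pos: [0.4734, -0.0726, 0.0118]
ee_rot: [-3.141, 0.001, 3.089]
wrist_force: [-0.2, 0.6, -0.3]
opening: 0.04
gripper_force: 0.0
```

arm_command([
  [0,0,0,0.2,0,0.4,4],
  [0,0,0,0,0,0.35,4],
  [0,0,0,0,0,0,4],
  [0,0,0,0,0,0,4],
])

```text
clock: 35.73
ee_pos: [0.4706, -0.0723, 0.0034]
ee_rot: [3.141, -0.001, 3.089]
wrist_force: [-0.1, -1.0, -0.1]
opening: 0.0399
gripper_force: 0.0
```

arm_command([
  [0,0,0,0,0,0,0.8],
  [0,0,0,0,0,0,0.8],
  [0,0,0,0,0,0,0.8],
  [0,0,0,0,0,0,0.8],
  [0,0,0,0,0,0,0.8],
])

```text
clock: 36.15
ee_pos: [0.4711, -0.0724, 0.004]
ee_rot: [-3.141, 0.0, 3.089]
wrist_force: [-0.1, -0.4, 4.3]
opening: 0.0118
gripper_force: 59.2
```

arm_command([
  [0,0,0,0,0,0,0.8],
  [0,0,0,0,0,0,0.8],
  [0,0,0,0,0,0,0.8],
])

```text
clock: 36.4
ee_pos: [0.4712, -0.0725, 0.004]
ee_rot: [-3.141, 0.0, 3.089]
wrist_force: [-1.2, 1.2, 4.8]
opening: 0.0119
gripper_force: 59.4
```

arm_command([
  [0,0,0,0,0,-1,0.8],
  [0,0,0,0,0,-3,0.8],
  [0,0,0,0,0,-3,0.8],
  [0,0,0,0,0,-3,0.8],
  [0,0,-5.5,0,0,0,0.8],
])

```text
clock: 36.82
ee_pos: [0.4745, -0.0734, 0.1092]
ee_rot: [-3.139, 0.008, -3.096]
wrist_force: [0.9, -0.2, -0.6]
opening: 0.0116
gripper_force: 58.7
```

arm_command([
  [0,0,-5.5,0,0,0,0.8],
  [0,0,0,0,0,0,0.8],
  [0,0,0,0,0,0,0.8],
])

```text
clock: 37.07
ee_pos: [0.4709, -0.0724, 0.1041]
ee_rot: [-3.142, 0.0, -3.004]
wrist_force: [-0.3, 0.8, -0.5]
opening: 0.0123
gripper_force: 58.7
```

```bash
python3 - <<'E'
from h import *
to([.5210,.2511,.007])
s=robot.sense();p=s["ee_pos"];print(s["opening"],s["gripper_force"])
# held spatula: handle/blade points near tcp height
for n in("top","side"):
    c=shot(n);L=local(c["W"],p,s["ee_rot"][2]);f=c["frame"].astype(int)
    for nm,e in(("blade",f.min(-1)>90),("dark",f.max(-1)<80)):
        m=e&(np.abs(L[...,0])<.12)&(np.abs(L[...,1])<.03)&(L[...,2]>-.02)&(L[...,2]<.02)
        Q=L[m]
        if len(Q)>10: print(n,nm,len(Q),np.percentile(Q,[3,50,97],axis=0).round(4).tolist(),np.polyfit(Q[:,0],Q[:,1],1).round(4),np.polyfit(Q[:,0],Q[:,2],1).round(4))
E
```

```text
pose [ 0.4709 -0.0724  0.1041] rot [-3.1415e+00  1.0000e-04 -3.0044e+00] -> tool shift cm [-9.39 31.36  9.71]
0.012261214912400526 58.735812306404114
top dark 148 [[0.0261, -0.0074, 0.0016], [0.0514, -0.0016, 0.0065], [0.0726, 0.0058, 0.0102]] [ 0.0472 -0.0037] [-0.0271  0.0077]
side blade 245 [[-0.0909, -0.0102, -0.0048], [-0.0579, 0.0029, -0.0015], [-0.0217, 0.0149, 0.0032]] [0.0456 0.0054] [0.0415 0.0011]
side dark 211 [[-0.0154, -0.0035, -0.0033], [0.0374, 0.007, 0.0051], [0.0727, 0.0207, 0.014]] [-0.095   0.0098] [-0.0369  0.0061]
```

arm_command([
  [0,0,0,-1.043,3.484,0,0.8],
  [0,0,0,-1.043,3.484,0,0.8],
  [0,0,0,-1.043,3.484,0,0.8],
  [0,0,0,-1.043,3.484,0,0.8],
  [0,0,0,-1.043,3.484,0,0.8],
])

```text
clock: 37.58
ee_pos: [0.4981, 0.1089, 0.1034]
ee_rot: [3.142, -0.001, -3.004]
wrist_force: [0.6, -0.3, 0.6]
opening: 0.012
gripper_force: 58.8
```

arm_command([
  [0,0,0,-1.043,3.484,0,0.8],
  [0,0,0,-1.043,3.484,0,0.8],
  [0,0,0,-1.043,3.484,0,0.8],
  [0,0,0,-1.043,3.484,0,0.8],
  [0,0,0,0,0,0,0.8],
])

```text
clock: 38.0
ee_pos: [0.521, 0.2571, 0.1035]
ee_rot: [3.139, 0.002, -2.997]
wrist_force: [0.2, -0.8, -0.8]
opening: 0.0118
gripper_force: 58.9
```

arm_command([
  [0,0,0,0,0,3,0.8],
  [0,0,0,0,0,3,0.8],
  [0,0,0,0,0,0,0.8],
  [0,0,0,0,0,0,0.8],
  [0,0,0,0,0,0,0.8],
])

```text
clock: 38.42
ee_pos: [0.5206, 0.2509, 0.0445]
ee_rot: [-3.142, -0.0, -3.003]
wrist_force: [0.6, -0.2, -0.3]
opening: 0.012
gripper_force: 58.9
```

```bash
python3 - <<'E'
from h import *
to([.5210,.2511,.008])
c=shot("side"); a=rect(c,.38,.66,.18,.42,.02,2000); cv2.imwrite("pics/tr1.png",a)
E
```

```text
pose [0.5206 0.2509 0.0445] rot [-3.1416e+00 -1.0000e-04 -3.0030e+00] -> tool shift cm [-0.04  0.02  3.65]
```

View pics/tr1.png

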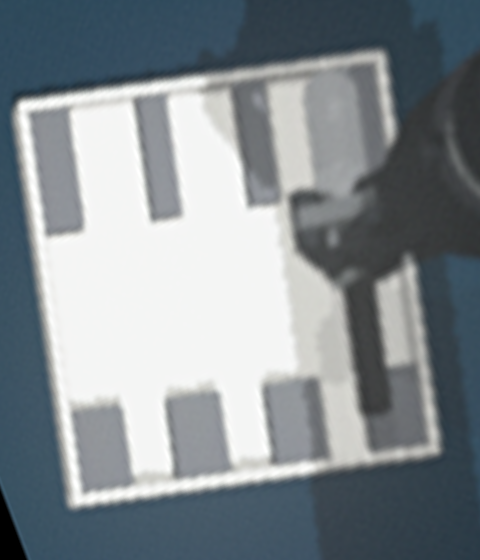

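arm_command([
  [0,0,0,-0.04,0.02,1.5,0.8],
  [0,0,0,0,0,1.2,0.8],
  [0,0,0,0,0,0,0.8],
  [0,0,0,0,0,0,0.8],
])

```text
clock: 38.8
ee_pos: [0.5212, 0.2513, 0.0179]
ee_rot: [3.141, 0.001, -3.003]
wrist_force: [-0.2, 1.0, -0.1]
opening: 0.0119
gripper_force: 58.9
```

arm_command([
  [0,0,0,0,0,0.4,0.8],
  [0,0,0,0,0,0.3,0.8],
  [0,0,0,0,0,0,0.8],
  [0,0,0,0,0,0,0.8],
])

```text
clock: 39.13
ee_pos: [0.5209, 0.2514, 0.0101]
ee_rot: [3.142, 0.0, -3.002]
wrist_force: [-0.0, -0.3, -1.0]
opening: 0.0117
gripper_force: 58.9
```

```bash
python3 - <<'E'
from h import *
to([.5210,.2511,.007])
c=shot("side"); a=rect(c,.38,.66,.18,.42,.012,2000); cv2.imwrite("pics/tr2.png",a)
E
```

```text
pose [0.5209 0.2514 0.0101] rot [ 3.1415e+00  3.0000e-04 -3.0020e+00] -> tool shift cm [-0.01 -0.03  0.31]
```

View pics/tr2.png

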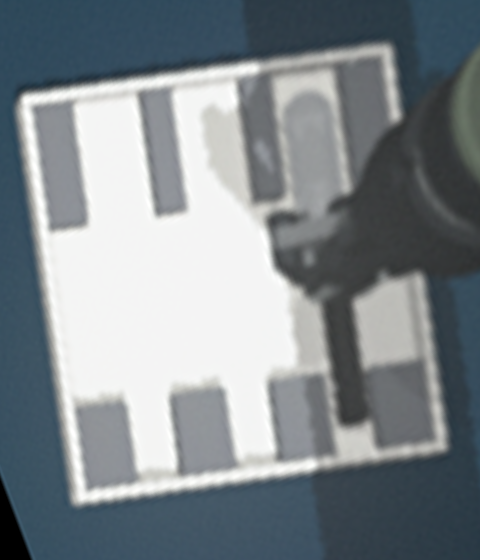

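arm_command([
  [0,0,0,0,0,0.25,0.8],
  [0,0,0,0,0,0,0.8],
  [0,0,0,0,0,0,0.8],
])

```text
clock: 39.43
ee_pos: [0.5206, 0.2514, 0.0072]
ee_rot: [-3.142, -0.0, -3.002]
wrist_force: [-0.8, -0.1, -0.3]
opening: 0.0117
gripper_force: 58.9
```

arm_command([
  [0,0,0,0,0,0,3],
  [0,0,0,0,0,0,3],
  [0,0,0,0,0,0,3],
  [0,0,0,0,0,0,3],
])

```text
clock: 39.77
ee_pos: [0.5208, 0.2514, 0.0073]
ee_rot: [3.142, 0.0, -3.002]
wrist_force: [0.4, 0.6, -0.5]
opening: 0.0297
gripper_force: 0.0
```

arm_command([
  [0,0,0,0,0,-1,3],
  [0,0,0,0,0,-3,3],
  [0,0,0,0,0,-4,3],
  [0,0,0,0,0,-4,3],
  [0,0,5,0,0,0,4],
])

```text
clock: 40.18
ee_pos: [0.5255, 0.2531, 0.1361]
ee_rot: [3.138, 0.012, -3.091]
wrist_force: [1.2, 2.3, 1.0]
opening: 0.0399
gripper_force: 0.0
```

```bash
cat > tray.py <<'E'
from h import *
def tray():
    for n in("top","side"):
        c=shot(n); W=c["W"]; f=c["frame"].astype(int); T=W-[.524,.302,0]
        a=np.radians(7.95);cc,s=np.cos(a),np.sin(a)
        L=np.stack([cc*T[...,0]+s*T[...,1],-s*T[...,0]+cc*T[...,1],T[...,2]],-1)
        m=(f.max(-1)<70)&(np.abs(L[...,:2])<.1).all(-1)&(L[...,2]<.03)
        k,l,st,ce=cv2.connectedComponentsWithStats(m.astype(np.uint8))
        for i in range(1,k):
            if st[i,4]>60:
                P=L[l==i]; r=cv2.minAreaRect((P[:,:2]*1000).astype(np.float32)); print(n,"handle in tray frame",np.round(r[0],1),np.round(r[1],1),round(r[2],1),"z",np.percentile(P[:,2],[10,50,90]).round(4))
E
python3 - <<'E'
from h import *
to([.5235,.0096,.05],np.radians(183))
from sp import spat; spat()
from tray import tray; tray()
E
```

```text
pose [0.5255 0.2531 0.1361] rot [ 3.1381  0.0124 -3.0905] -> tool shift cm [  1.48 -24.31   8.61]
top handle 234 [551.3   9.2] [93.5 14.2] 2.8 z 0.0107 [269. 218.]
top blade 325 [466.9   4.6] [73.6 24.2] 2.1 z 0.0035 [270. 256.]
side handle 168 [549.1  13.6] [90.9 14.8] 2.6 z 0.0101 [271. 290.]
side blade 293 [464.4   5.3] [75.8 33.1] 0.2 z 0.0027 [305. 300.]
top handle in tray frame [ -0.2 -97. ] [  5.9 199.3] 89.9 z [-0.005  -0.0017  0.0011]
top handle in tray frame [-36.4 -51.7] [91.8 14. ] 0.3 z [0.0096 0.013  0.0163]
```

arm_command([
  [0,0,0,0.21,-3.47,0,4],
  [0,0,0,0.21,-3.47,0,4],
  [0,0,0,0.21,-3.47,0,4],
  [0,0,0,0.21,-3.47,0,4],
  [0,0,0,0.21,-3.47,0,4],
])

```text
clock: 40.8
ee_pos: [0.5176, 0.0762, 0.1257]
ee_rot: [3.141, -0.003, -3.087]
wrist_force: [1.0, -0.6, 0.6]
opening: 0.0398
gripper_force: 0.0
```

arm_command([
  [0,0,0,0.21,-3.47,0,4],
  [0,0,0,0.21,-3.47,0,4],
  [0,0,0,0,0,3,4],
  [0,0,0,0,0,3,4],
  [0,0,0,0,0,2,4],
])

```text
clock: 41.22
ee_pos: [0.5163, 0.0073, 0.0441]
ee_rot: [3.141, -0.004, -3.09]
wrist_force: [-0.7, -0.3, -0.3]
opening: 0.0401
gripper_force: 0.0
```

arm_command([
  [0,0,0,0,0,0,4],
  [0,0,0,0,0,0,4],
  [0,0,0,0,0,0,4],
])

```text
clock: 41.47
ee_pos: [0.5188, 0.0082, 0.0476]
ee_rot: [3.141, -0.001, -3.088]
wrist_force: [0.9, 0.1, 0.2]
opening: 0.04
gripper_force: 0.0
```

```bash
python3 - <<'E'
from h import *
to([.5230,.0099,.004])
from sp import spat; spat()
E
```

```text
pose [0.5188 0.0082 0.0476] rot [ 3.1415e+00 -5.0000e-04 -3.0884e+00] -> tool shift cm [-0.43  0.15  4.36]
top blade 321 [467.1   4.8] [74.2 23.7] 2.1 z 0.0034 [270. 256.]
side handle 162 [549.2  12.8] [90.4 15.4] 4.4 z 0.01 [271. 290.]
side blade 290 [464.5   6.1] [76.4 33.1] 4.2 z 0.0028 [305. 300.]
```

arm_command([
  [0,0,0,-0.43,0.15,0,4],
  [0,0,0,0,0,2,4],
  [0,0,0,0,0,1.2,4],
  [0,0,0,0,0,0,4],
  [0,0,0,0,0,0,4],
])

```text
clock: 41.98
ee_pos: [0.5231, 0.01, 0.0156]
ee_rot: [3.141, -0.0, -3.089]
wrist_force: [0.5, -0.4, -0.6]
opening: 0.0402
gripper_force: 0.0
```

arm_command([
  [0,0,0,0,0,0.5,4],
  [0,0,0,0,0,0,4],
  [0,0,0,0,0,0,4],
  [0,0,0,0,0,0,4],
])

```text
clock: 42.32
ee_pos: [0.5233, 0.0098, 0.0107]
ee_rot: [-3.141, 0.001, -3.089]
wrist_force: [-0.5, 0.7, 0.4]
opening: 0.0399
gripper_force: 0.0
```

```bash
python3 - <<'E'
from h import *
to([.5230,.0099,.004])
E
```

```text
pose [0.5233 0.0098 0.0107] rot [-3.1415e+00  7.0000e-04 -3.0893e+00] -> tool shift cm [0.03 0.02 0.67]
```

arm_command([
  [0,0,0,0.03,0.02,0.4,4],
  [0,0,0,0,0,0.25,4],
  [0,0,0,0,0,0,4],
  [0,0,0,0,0,0,4],
])

```text
clock: 42.65
ee_pos: [0.5223, 0.01, 0.0035]
ee_rot: [3.141, -0.001, -3.089]
wrist_force: [-0.2, 0.2, -0.0]
opening: 0.0402
gripper_force: 0.0
```

arm_command([
  [0,0,0,0,0,0,0.8],
  [0,0,0,0,0,0,0.8],
  [0,0,0,0,0,0,0.8],
  [0,0,0,0,0,0,0.8],
  [0,0,0,0,0,0,0.8],
])

```text
clock: 43.07
ee_pos: [0.5228, 0.01, 0.004]
ee_rot: [-3.141, 0.0, -3.089]
wrist_force: [-1.1, 0.1, 3.9]
opening: 0.0118
gripper_force: 59.5
```

arm_command([
  [0,0,0,0,0,0,0.8],
  [0,0,0,0,0,0,0.8],
  [0,0,0,0,0,0,0.8],
])

```text
clock: 43.32
ee_pos: [0.5228, 0.01, 0.004]
ee_rot: [-3.142, 0.0, -3.089]
wrist_force: [-2.0, -0.2, 5.5]
opening: 0.0119
gripper_force: 59.7
```

arm_command([
  [0,0,0,0,0,-1,0.8],
  [0,0,0,0,0,-3,0.8],
  [0,0,0,0,0,-4,0.8],
  [0,0,0,0,0,-3,0.8],
  [0,0,0,0,0,0,0.8],
])

```text
clock: 43.73
ee_pos: [0.5268, 0.0096, 0.12]
ee_rot: [-3.14, 0.01, -3.089]
wrist_force: [1.5, 0.3, 0.1]
opening: 0.0122
gripper_force: 59.1
```

arm_command([
  [0,0,0,0,0,0,0.8],
  [0,0,0,0,0,0,0.8],
])

```text
clock: 43.9
ee_pos: [0.5222, 0.01, 0.1136]
ee_rot: [3.142, -0.0, -3.089]
wrist_force: [0.2, 0.5, -0.3]
opening: 0.0115
gripper_force: 59.1
```

```bash
python3 - <<'E'
from h import *
to([.5072,.3501,.11])
E
```

```text
pose [0.5222 0.01   0.1136] rot [ 3.1415e+00 -3.0000e-04 -3.0892e+00] -> tool shift cm [-0.28 34.04  0.36]
```

arm_command([
  [0,0,0,-0.031,3.782,0,0.8],
  [0,0,0,-0.031,3.782,0,0.8],
  [0,0,0,-0.031,3.782,0,0.8],
  [0,0,0,-0.031,3.782,0,0.8],
  [0,0,0,-0.031,3.782,0,0.8],
])

```text
clock: 44.32
ee_pos: [0.5125, 0.2001, 0.1119]
ee_rot: [-3.141, -0.004, -3.09]
wrist_force: [0.1, -0.1, -1.6]
opening: 0.0119
gripper_force: 59.1
```

arm_command([
  [0,0,0,-0.031,3.782,0,0.8],
  [0,0,0,-0.031,3.782,0,0.8],
  [0,0,0,-0.031,3.782,0,0.8],
  [0,0,0,-0.031,3.782,0,0.8],
  [0,0,0,0,0,0,0.8],
])

```text
clock: 44.73
ee_pos: [0.5057, 0.3559, 0.1118]
ee_rot: [3.139, -0.002, -3.082]
wrist_force: [0.8, -0.2, -0.4]
opening: 0.012
gripper_force: 59.1
```

arm_command([
  [0,0,-6.85,0,0,0,0.8],
  [0,0,-6.85,0,0,0,0.8],
  [0,0,-6.85,0,0,0,0.8],
  [0,0,-6.85,0,0,0,0.8],
  [0,0,-6.85,0,0,0,0.8],
])

```text
clock: 45.15
ee_pos: [0.5062, 0.3492, 0.1115]
ee_rot: [3.141, -0.004, -2.485]
wrist_force: [-0.2, 0.2, 0.0]
opening: 0.0122
gripper_force: 59.1
```

arm_command([
  [0,0,-6.85,0,0,0,0.8],
  [0,0,-6.85,0,0,0,0.8],
  [0,0,-6.85,0,0,0,0.8],
  [0,0,-6.85,0,0,0,0.8],
  [0,0,-6.85,0,0,0,0.8],
])

```text
clock: 45.57
ee_pos: [0.5063, 0.3491, 0.1115]
ee_rot: [3.139, -0.003, -1.888]
wrist_force: [-0.2, -0.0, -1.1]
opening: 0.0116
gripper_force: 59.1
```

arm_command([
  [0,0,-6.85,0,0,0,0.8],
  [0,0,-6.85,0,0,0,0.8],
  [0,0,-6.85,0,0,0,0.8],
  [0,0,-6.85,0,0,0,0.8],
  [0,0,-6.85,0,0,0,0.8],
])

```text
clock: 45.98
ee_pos: [0.5063, 0.3491, 0.1116]
ee_rot: [3.138, -0.001, -1.29]
wrist_force: [-0.0, 0.9, -0.6]
opening: 0.0124
gripper_force: 59.1
```

arm_command([
  [0,0,-6.85,0,0,0,0.8],
  [0,0,-6.85,0,0,0,0.8],
  [0,0,-6.85,0,0,0,0.8],
  [0,0,-6.85,0,0,0,0.8],
  [0,0,-6.85,0,0,0,0.8],
])

```text
clock: 46.4
ee_pos: [0.5063, 0.3491, 0.1115]
ee_rot: [3.138, 0.002, -0.692]
wrist_force: [-1.0, -0.8, -1.8]
opening: 0.0118
gripper_force: 59.1
```

arm_command([
  [0,0,-6.85,0,0,0,0.8],
  [0,0,-6.85,0,0,0,0.8],
  [0,0,-6.85,0,0,0,0.8],
  [0,0,-6.85,0,0,0,0.8],
  [0,0,-6.85,0,0,0,0.8],
])

```text
clock: 46.82
ee_pos: [0.5063, 0.3491, 0.1116]
ee_rot: [3.139, 0.003, -0.095]
wrist_force: [-0.1, 0.3, -0.6]
opening: 0.012
gripper_force: 59.1
```

arm_command([
  [0,0,-6.85,0,0,0,0.8],
  [0,0,-6.85,0,0,0,0.8],
  [0,0,0,0,0,0,0.8],
  [0,0,0,0,0,0,0.8],
  [0,0,0,0,0,0,0.8],
])

```text
clock: 47.23
ee_pos: [0.507, 0.3495, 0.1127]
ee_rot: [3.141, 0.002, 0.136]
wrist_force: [-0.3, -0.3, -0.9]
opening: 0.0117
gripper_force: 59.1
```

```bash
python3 - <<'E'
from h import *
to([.5072,.3501,.007])
print(robot.sense()["joints"],np.degrees(robot.sense()["ee_rot"]))
E
```

```text
pose [0.507  0.3495 0.1127] rot [3.1409e+00 1.9000e-03 1.3610e-01] -> tool shift cm [ 0.03 -0.05 10.57]
[ 4.83806237e-01  5.43727945e-01 -1.71408408e-01  8.57681769e-01
  1.75786342e-06 -2.79390971e+00] [1.79960625e+02 1.08943290e-01 7.79925246e+00]
```

Descend to about 0.045, check, then place.

arm_command([
  [0,0,0,0.03,-0.05,3,0.8],
  [0,0,0,0,0,3,0.8],
  [0,0,0,0,0,2,0.8],
  [0,0,0,0,0,0,0.8],
  [0,0,0,0,0,0,0.8],
])

```text
clock: 47.65
ee_pos: [0.5067, 0.3499, 0.0327]
ee_rot: [3.141, 0.003, 0.138]
wrist_force: [0.9, -0.2, -0.8]
opening: 0.0117
gripper_force: 59.1
```

arm_command([
  [0,0,0,0,0,1,0.8],
  [0,0,0,0,0,0,0.8],
  [0,0,0,0,0,0,0.8],
  [0,0,0,0,0,0,0.8],
])

```text
clock: 47.98
ee_pos: [0.5085, 0.3509, 0.0247]
ee_rot: [-3.141, -0.001, 0.139]
wrist_force: [0.1, -0.0, -0.6]
opening: 0.0116
gripper_force: 59.1
```

```bash
python3 - <<'E'
from h import *
to([.5072,.3501,.007])
c=shot("side"); a=rect(c,.38,.66,.18,.42,.02,2000); cv2.imwrite("pics/tr3.png",a)
E
```

```text
pose [0.5085 0.3509 0.0247] rot [-3.1411e+00 -1.4000e-03  1.3860e-01] -> tool shift cm [-0.14  0.06  1.77]
```

View pics/tr3.png

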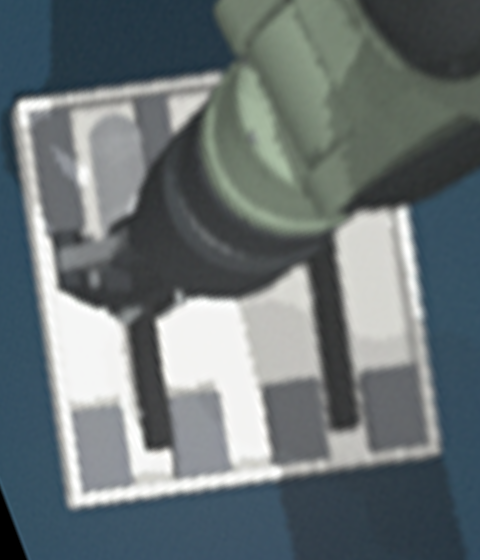

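arm_command([
  [0,0,0,-0.12,0.05,0.6,0.8],
  [0,0,0,0,0,0.5,0.8],
  [0,0,0,0,0,0.4,0.8],
  [0,0,0,0,0,0,0.8],
  [0,0,0,0,0,0,0.8],
])

```text
clock: 48.45
ee_pos: [0.5063, 0.3497, 0.0082]
ee_rot: [3.141, 0.001, 0.139]
wrist_force: [0.2, -0.7, -0.1]
opening: 0.0117
gripper_force: 59.1
```

arm_command([
  [0,0,0,0,0,0.2,0.8],
  [0,0,0,0,0,0,0.8],
  [0,0,0,0,0,0,0.8],
])

```text
clock: 48.7
ee_pos: [0.507, 0.35, 0.0071]
ee_rot: [-3.141, -0.001, 0.139]
wrist_force: [0.1, 0.1, 2.4]
opening: 0.0122
gripper_force: 59.4
```

Touching the floor (2.4 N). Release, rise, back off so that both cameras see the tray.

arm_command([
  [0,0,0,0,0,0,3],
  [0,0,0,0,0,0,3],
  [0,0,0,0,0,0,3],
  [0,0,0,0,0,0,3],
])

```text
clock: 49.03
ee_pos: [0.5068, 0.3499, 0.0067]
ee_rot: [-3.142, 0.0, 0.139]
wrist_force: [-0.3, -0.3, 0.5]
opening: 0.0302
gripper_force: 0.0
```

arm_command([
  [0,0,0,0,0,-1,3],
  [0,0,0,0,0,-3,3],
  [0,0,0,0,0,-4,3],
  [0,0,0,0,0,-4,3],
  [0,0,0,0,0,-4,3],
])

```text
clock: 49.45
ee_pos: [0.5063, 0.3497, 0.1691]
ee_rot: [3.142, 0.0, 0.139]
wrist_force: [0.7, 1.0, -0.0]
opening: 0.0299
gripper_force: 0.0
```

arm_command([
  [0,0,0,0,4,0,3],
  [0,0,0,0,4,0,3],
  [0,0,0,0,4,0,3],
  [0,0,0,0,4,0,3],
  [0,0,0,0,4,0,3],
])

```text
clock: 49.87
ee_pos: [0.5344, 0.1503, 0.1679]
ee_rot: [3.142, -0.001, 0.139]
wrist_force: [1.2, 0.2, 0.2]
opening: 0.0298
gripper_force: 0.0
```

arm_command([
  [0,0,0,0,4,0,3],
  [0,0,0,0,4,0,3],
  [0,0,0,0,0,0,3],
  [0,0,0,0,0,0,3],
  [0,0,0,0,0,0,3],
])

```text
clock: 50.28
ee_pos: [0.5407, 0.11, 0.1678]
ee_rot: [3.113, 0.0, 0.082]
wrist_force: [-0.0, 0.5, -0.7]
opening: 0.0294
gripper_force: 0.0
```

```bash
python3 - <<'E'
from h import *
from tray import tray; tray()
for n in("top","side"):
    c=shot(n,f"pics/end_{n}.png"); W=c["W"]
    for P,ce in comps(W,.138,.155,(0.4,.7,-.4,-.2)): print(n,len(P),P.mean(0).round(4))
E
```

```text
top handle in tray frame [-34.9 -96.9] [  6.8 130.2] 89.4 z [-0.0051 -0.002   0.001 ]
top handle in tray frame [-36.2 -51.9] [13.3 91.4] 89.2 z [0.0099 0.0132 0.016 ]
top 229 [ 0.569  -0.2804  0.1429]
top 236 [ 0.5619 -0.3539  0.1426]
top 238 [ 0.4951 -0.2733  0.1427]
top 238 [ 0.4883 -0.3472  0.1426]
side 90 [ 0.5589 -0.3498  0.1416]
side 93 [ 0.4858 -0.3425  0.1416]
side 100 [ 0.5668 -0.276   0.142 ]
side 103 [ 0.4929 -0.2693  0.1417]
```

View pics/end_top.png

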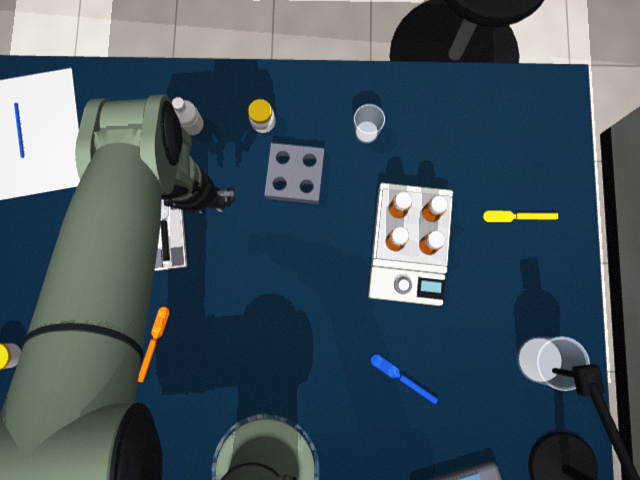

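View pics/end_side.png

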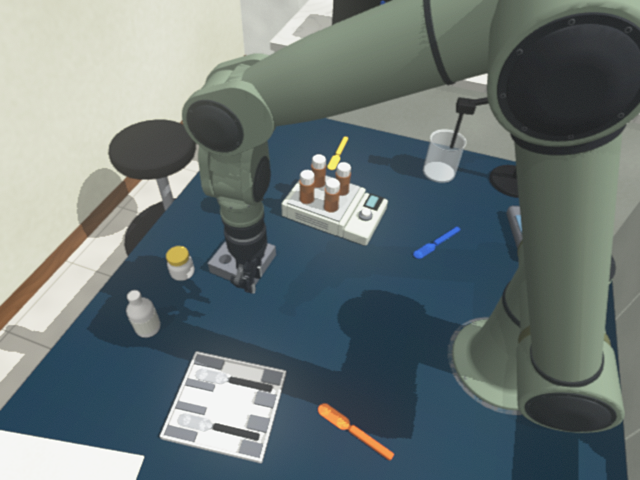

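arm_command([
  [0,0,7,0,0,-2,3],
  [0,0,7,0,0,-2,3],
  [0,0,7,0,0,0,3],
  [0,0,7,0,0,0,3],
  [0,0,0,0,0,0,3],
])

```text
clock: 50.9
ee_pos: [0.5407, 0.1114, 0.2077]
ee_rot: [3.116, -0.014, -0.408]
wrist_force: [0.2, 0.5, -0.9]
opening: 0.0303
gripper_force: 0.0
```

```bash
python3 - <<'E'
from h import *
s=robot.sense(); print(s["joints"].round(3),s["clock"])
c=shot("side"); W=c["W"]; f=c["frame"].astype(int); T=W-[.522,.304,0]
a=np.radians(7.95);cc,q=np.cos(a),np.sin(a)
L=np.stack([cc*T[...,0]+q*T[...,1],-q*T[...,0]+cc*T[...,1],T[...,2]],-1)
for y0 in(-.05,.05):
    m=(f.max(-1)<90)&(np.abs(L[...,1]-y0)<.011)&(L[...,0]>-.095)&(L[...,0]<.03)
    Q=L[m]; print(len(Q),Q.mean(0).round(4),np.percentile(Q[:,0],[1,99]).round(4),np.percentile(Q[:,1],[2,98]).round(4),"z fit",np.polyfit(Q[:,0],Q[:,2],1).round(4),"yaw",np.polyfit(Q[:,0],Q[:,1],1).round(3))
E
```

```text
[ 0.086  0.349 -0.223  0.999 -0.03  -2.648] 50.9
225 [-0.0371 -0.048   0.0137] [-0.0802  0.009 ] [-0.0536 -0.0426] z fit [-0.0006  0.0137] yaw [ 0.001 -0.048]
269 [-0.0377  0.0512  0.0142] [-0.0819  0.0075] [0.0459 0.0561] z fit [-0.0052  0.014 ] yaw [-0.008  0.051]
```

Both spatulas lie flat and centred in their compartments, and all the stopper heads sit at rim height. Handing in.

```bash
python3 -c "
from bench import robot
print(robot.sign_off())"
```

```text
the job is handed in; nothing more can be done
None
```

The job is handed in after 51 s: all four tubes are stoppered and locked at the rim, the start key was then pressed fully down, and both spatulas lie flat in the tray's outer compartments, blades in the wide bays. The bottle, jar and beaker look undisturbed in the final camera images.

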